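# Set the reference mark on a spring gauge

## Robot

A 6-joint arm with a two-finger parallel gripper is mounted at the origin on the work surface. World frame = base frame: x ahead of the robot, y to its left, z up, the work surface at z = 0. Lengths are in mm, angles in rad, forces in N, time in s.
With the tool pointing down it reaches from about 275 to 1000 mm from the base axis. Payload 8.4 kg.
Tool frame: the origin (TCP) lies at the very end of the fingers, on their centre line; the grasp point (between the pads) lies 19 mm behind it (r.tcp_to_grasp is the distance from the TCP to the grasp point, in mm); z points along the fingers, y is the line along which they close (so a half turn about z gives the same grasp; the last joint's range is limited). The gripper opens to 85 mm and grips with 20 to 120 N. Pads are 22 mm wide; open, the fingers measure 114 mm over their backs; the gripper's body (76 mm by 85 mm) begins 54 mm behind the grasp point. The pads swing forward as they close: fully open they stand 13 mm farther back than shut.
Start: joints at [1.214, 0.353, 1.633, -0, 1.155, -0.002], TCP at [217.125, 586.075, 198.881] pointing down, gripper open.
Joint ranges: [-2.63, 2.63], [-0.92, 2.1], [0.06, 2.66], [-1.3, 4.44], [0, 2.69], [-3.02, 3.02]. Speed limits (rad/s): [2.22, 2.22, 2.79, 3.14, 3.14, 3.14].

## Interface

Orientations are given as [roll, pitch, yaw] about the fixed x, y, z axes, in that order (R = Rz(yaw) Ry(pitch) Rx(roll)).
In Python, from rig import r gives the robot as it stands. The module is installed in compiled form; this text tells all that it offers.
- The arm moves only by the tool play_rows, never from a script. Its argument "rows" is a list of rows, each an object with "dp": the shift along the tool's x, y, z in units of 40 mm (1.0 is 40 mm), a list of three; "turn": the turn, a rotation vector about the tool's x, y, z in units of 6 degrees (1.0 is 6 degrees), a list of three; "fingers": the closure, from 0 (fully open) to 1 (shut). In form: [{"dp": [tx, ty, tz], "turn": [wx, wy, wz], "fingers": fingers}, ...]. A call has 1 to 5 rows; each row shifts and turns the commanded pose from where the row before left it, along the tool's axes as they then stand; what a row does not reach is not made up. A row lasts 1/12 s, in which the tool goes at most 41.7 mm and 7.16 degrees, less where a joint would pass 70% of its speed; a pose out of reach is approached as far as the arm can. A call is refused whole if a number of a shift passes 1 or a number of a turn 1, either way. A call with a gripper value outside its range is refused whole. The fingers move at their own pace and stop on an object; "force" is the grip in N (left out, the last holds). Time passes only in rows, so rows that do not move let the fingers close. It gives the time, the measured TCP pose, the force, the opening and the grip force at its end, in the units of the state.
- r.sense(): the state, without advancing time (a new reading comes with each control period).
- r.grab_frame(name): name is "scene" or "top" or "wrist"; returns a dict with "pixels" (480x640x3 uint8, red, green, blue), "fx", "fy", "cx", "cy" (pixels), "pose" (4x4, takes a point from camera to world coordinates). Camera axes: x right, y down, z forward; pixel columns grow to the right and rows downward; lengths in mm; the calibration is good to about 2 mm. The wrist camera is an equidistant fisheye: a pixel r from the principal point sees the ray r / f radians off the axis. A picture is of the moment at which its call begins. There is no depth.
- r.sign_off(): hands the job in; it is judged then, once.
The state is a dict: "clock": time; "qpos": joint angles; "qvel": joint speeds; "joint_efforts": joint torques, N m; "eef_pos": TCP position; "tcp_rot": TCP orientation; "contact_force": force on the tool from outside, world axes, zero at the start; "wrist_torque": the same for the moment, N m; "opening": opening from 0.0 (shut) to 1.0 (fully open); "grasp_force": force on a finger pad.
Only numpy, scipy, OpenCV 4.12 (cv2) and the standard library are available. Lean on these libraries where they do the work, as an engineer would, in place of code of your own. Each camera call takes 0.05 s, during which the arm holds its last target. There are 200 camera calls.

## Task

I need the reference mark set on the spring gauge before I use it on the pinch roller. Hang the brass weight by its eye on the gauge's sprung hook, easing the load on rather than letting it drop, and wait until it hangs free and still; then slide the red marker on the column so that its white index is level with the white tip of the gauge's pointer. Leave the weight hanging there, and do not disturb the screwdriver, the cassette case or the tape head.

Things in the scene. Friction and masses are not known exactly. Their poses are not given: they have to be found in the camera images.
- stand: Spring-gauge stand, fixed to the desk: grey base plate 170 x 210 x 16 mm; origin at the centre of its underside, x to the back (away from the robot at yaw 0), y to its left. A flat aluminium column (12 x 32 mm, 476 mm high, black marks every 10 mm) rises at (10, 55) mm; an arm at its top (z about 466 mm) carries the gauge's silver barrel.
- gauge (a joint): How far the sprung rod with hook and pointer has dipped, m: 0 unloaded (resting on its upper stop), grows downwards, 0.09 the lower stop. Spring about 95 N/m, starting to move at about 0.1 N; lightly damped: it bobs at about 2 Hz and needs some 2 to 3 s to come to rest.
- hook_bowl (a point): Inner bottom of the hook's bowl, where the eye rests; moves with the spring; 255 mm above the desk unloaded, under the barrel's axis. Hook: 6 mm wire in the stand's x-z plane, open to the front (-x): its tip is 15 mm in front of this point, topping it by 20 mm; the shank is 14 mm behind it (gap 22 mm) and bends back to the axis 44 to 60 mm above. Axes as the stand's.
- pointer_tip (a point): End of the white tip (round, 6 mm thick, 18 mm long) of the black pointer on the sprung rod: 70 mm above hook_bowl and moving with it, 62 mm to the stand's +y of it, 28 mm behind it. Axes as the stand's.
- marker (a joint): Height of the red marker above its lowest place on the column, m, 0 to 0.12. It slides up and down along the column with about 3 N of friction and stays where it is left.
- marker_tab (a point): Grip point on the marker's red thumb tab (14 mm wide in the stand's y, 18 mm high), at mid height. The tab sticks out 45 mm from the front (-x) of the red sleeve (45 mm wide, 50 mm high); this point is 30 mm out. 110 mm to +y of the hook and 2 mm in front of it, 215 mm above the desk at its lowest. Grip its two sides, tool tilted. Axes as the stand's.
- marker_index (a point): End of the marker's white index (6 mm thick, 14 mm long), on the sleeve's side towards the pointer, 4 mm short of the pointer's end; at the same height as marker_tab. Rigid with the marker.
- weight: Brass reference weight standing on the desk: cylinder 36 mm across, 54 mm high, a 10 mm stem (to 90 mm) and above it an upright oval steel eye of 5 mm wire, inside 34 mm wide, 45 mm high; 142 mm in all. Origin at the centre of its underside; the eye lies in its y-z plane, one looks through it along x (same either way). Unmarked, 0.34 to 0.54 kg.
- weight_grip (a point): Point on the weight's axis 32 mm above its underside, a good height to grip the brass cylinder. Axes as the weight's.
- weight_eye (a point): Inner top of the weight's eye, 137.5 mm above its underside: the place that rests in the hook's bowl. Axes as the weight's.
- screwdriver: Blue-handled steel screwdriver lying on the desk, 200 mm long, handle 26 mm thick; origin under its middle, x towards the blade. Bystander.
- cassette_case: Clear cassette case lying flat on the desk, 109 x 70 x 16 mm; origin at the centre of its underside. Bystander.
- tape_head: Copper-plated tape head on a tan bracket, 72 x 40 x 34 mm; origin at the centre of its underside. Bystander.
- deck: Open silver cassette deck, fixed, 270 mm deep (x), 380 mm wide (y), 95 mm high, keys and knobs to 112 mm; origin at the centre of its underside. Its smoked-acrylic dust lid (206 mm wide) stands raised to 250 mm above the desk. Not part of the work.
- barrel_end (a point): Centre of the underside of the gauge's silver barrel (29 mm across, 350 to 456 mm above the desk), at (-30, -55) mm in the stand's frame. The sprung rod comes out here and ends below in the open hook. Rod and barrel are straight above the load, so the tool has to be tilted, reaching in from the stand's front (-x).
Things that resemble listed ones, but are neither listed nor needed, are in the scene too. There is more than one size of the weight; the one meant has the size given above.

How it is judged (in metres and radians):
On the way, in this order (a step that is already met when the one before it is completed fails the run):
1. the weight hangs by its eye on the sprung hook, free of the gripper, and has come to rest (distance between weight_eye and hook_bowl below 0.012 m and value of joint gauge above 0.025 m and height (world z) of weight above 0.04 m and contact force between each of the arm, the fingers and weight below 0.05 N and linear speed of weight below 0.03 m/s and velocity of joint gauge between -0.015 and 0.015 m/s), for 0.5 s.
2. the marker's index is level with the settled pointer, the weight still hanging (z of marker_index in the frame of pointer_tip between -0.005 and 0.005 m and distance between weight_eye and hook_bowl below 0.012 m and contact force between the fingers and weight below 0.05 N), for 0.3 s.
At the end, for the whole second after the job is handed in: The weight hangs by its eye in the hook (eye within 12 mm of the bowl, gauge dipped more than 25 mm, weight clear of the base) and is at rest (under 0.03 m/s), and the marker's index is within 5 mm of the height of the pointer's tip (z of marker_index in the frame of pointer_tip between -0.005 and 0.005 m and distance between weight_eye and hook_bowl below 0.012 m and value of joint gauge above 0.025 m and height (world z) of weight above 0.04 m and linear speed of weight below 0.03 m/s); the robot touches nothing.
It fails at once if the load is dropped onto the hook, or the hook let fly (the sprung rod moves faster than 0.4 m/s) (velocity of joint gauge above 0.4 m/s or velocity of joint gauge below -0.4 m/s).
It fails at once if the screwdriver, the cassette case or the tape head is disturbed (moved more than 20 mm) (distance of any of screwdriver, cassette_case, tape_head from where it was at the start of the episode above 0.02 m).
It also fails if it takes over 61 s, if anything falls off the work surface, if the arm or the gripper's body presses on something with over 40 N, if the wrist force passes 120 N, or if a joint passes its speed limit or range.

## Working session

There is one attempt and no reset: what is moved stays moved. The work goes in short steps, Python scripts to look and compute and a tool call to move; the robot and the scene stay as the last step left them, time stands still between calls to the robot, and variables do not carry over. Pictures are saved under pics/ and viewed, at most 10 in all, crops included, and the job is handed in when it is done.

Besides the shell and the picture viewer there is one more tool, called after "Call:" as a command line: name --argument value ..., lists and objects as JSON in quotes. play_rows: Moves the arm, as the interface text tells. Its arguments: {"type":"object","properties":{"rows":{"type":"array"},"force":{"type":"number"}},"required":["rows"]}

```bash
mkdir -p pics
python3 - <<'E'
from rig import r
import cv2,numpy as np,pickle
d={}
for n in("scene","top"):
    f=r.grab_frame(n); d[n]=f
    cv2.imwrite(f"pics/{n}0.png",f["pixels"][:,:,::-1]); print(n,f["fx"],f["fy"],f["cx"],f["cy"]);print(np.round(f["pose"],3))
pickle.dump(d,open("f0.pkl","wb"))
s=r.sense();print(s)
E
```

```text
scene 537.8558800551498 537.8558800551498 317.0162690027871 239.48709378368636
[[ 4.630000e-01  7.010000e-01 -5.430000e-01  1.318058e+03]
 [ 8.860000e-01 -3.630000e-01  2.870000e-01 -2.938210e+02]
 [ 4.000000e-03 -6.140000e-01 -7.890000e-01  1.252084e+03]
 [ 0.000000e+00  0.000000e+00  0.000000e+00  1.000000e+00]]
top 442.7341352757576 442.7341352757576 315.0940080704108 243.2291752411497
[[ 2.500000e-02 -9.970000e-01  7.300000e-02  4.927620e+02]
 [-1.000000e+00 -2.700000e-02 -1.600000e-02  8.994800e+01]
 [ 1.800000e-02 -7.300000e-02 -9.970000e-01  1.291288e+03]
 [ 0.000000e+00  0.000000e+00  0.000000e+00  1.000000e+00]]
{'clock': 0.1, 'qpos': array([ 1.21355922e+00,  3.53601819e-01,  1.63403526e+00,  1.25394852e-05,
        1.15518922e+00, -2.39011021e-03]), 'qvel': array([-0.00292381, -0.00048423, -0.00167655, -0.00095034,  0.00024274,
        0.00051488]), 'joint_efforts': array([-4.90453967e-04, -6.06356692e+01, -3.42817175e+01, -4.42759540e-05,
        4.00588702e-03, -1.39425103e-05]), 'eef_pos': array([216.98692461, 585.64382165, 198.23293828]), 'tcp_rot': array([-3.14035904e+00, -1.44142804e-05,  2.78674058e+00]), 'contact_force': array([ 0.46823664, -0.32688002, -0.45793994]), 'wrist_torque': array([-0.00132203,  0.01319864, -0.01063193]), 'grasp_force': 0.0, 'opening': 1.000304846397956}
```

View pics/scene0.png

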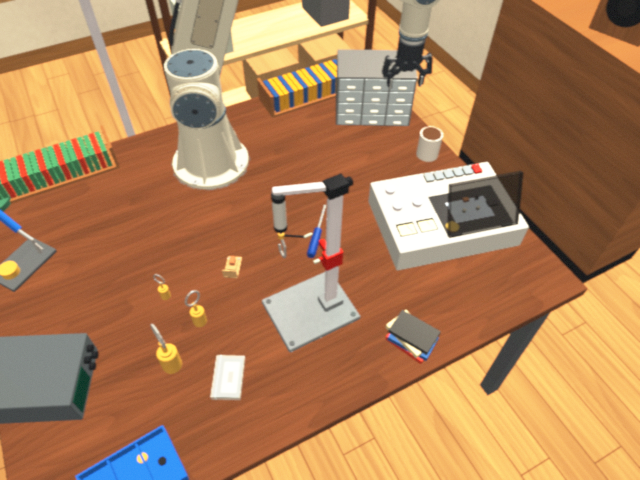

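View pics/top0.png

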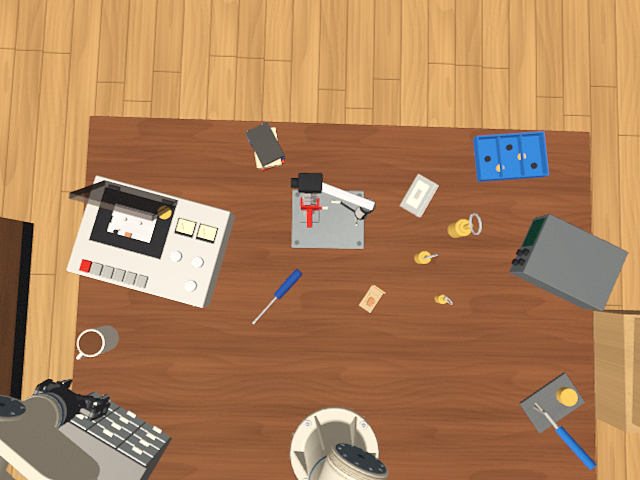

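The scene shows the stand (base about (311,310)), with three brass weights at (163,290), (197,312) and (169,358). The top view shows the base corners at about (292,191) to (364,248), the marker at (311,208), the hook at about (350,212), and the weights at (441,300), (424,258) and (460,229). I'll zoom in to measure.

Run:
```python
import pickle,cv2,numpy as np
d=pickle.load(open("f0.pkl","rb"))
t=d["top"]["pixels"];s=d["scene"]["pixels"]
R=lambda im,x0,y0,w,h,k:cv2.resize(im[y0:y0+h,x0:x0+w],None,fx=k,fy=k,interpolation=cv2.INTER_CUBIC)
a=R(t,400,205,100,110,4);b=R(s,145,265,80,110,5)  # 400x440, 400x550
c=R(t,285,165,100,90,4) # 400x360
m=np.zeros((600,800,3),np.uint8);m[:440,:400]=a;m[:550,400:]=b
cv2.imwrite("pics/m1.png",m[:,:,::-1])
m=np.zeros((600,800,3),np.uint8);m[:360,:400]=c;m[:600,400:]=R(s,260,170,100,150,4)
cv2.imwrite("pics/m2.png",m[:,:,::-1])
```

```text
(no output)
```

View pics/m1.png

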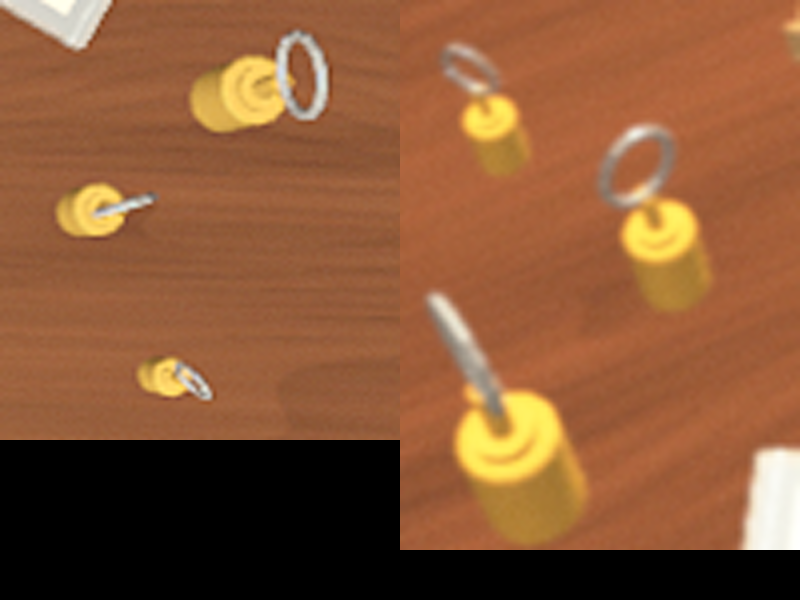

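View pics/m2.png

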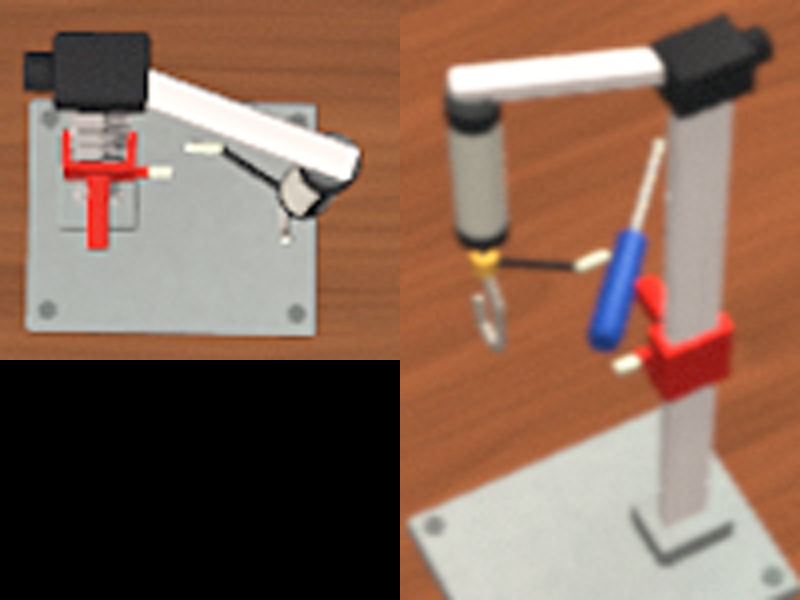

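The medium weight is the 36 mm one: its top face is about 12.5 px across, at crop pixel (99,209), with the eye's far end at (154,199). The stand's plate corners are at crop (28,101), (27,331), (315,335) and (316,103).

```bash
cat > h.py <<'E'
import numpy as np,pickle
from scipy.spatial.transform import Rotation as Ro
def ray(f,u,v):
    P=f["pose"];d=P[:3,:3]@np.array([(u-f["cx"])/f["fx"],(v-f["cy"])/f["fy"],1]);return P[:3,3],d
def atz(f,u,v,z):
    o,d=ray(f,u,v);return (o+d*(z-o[2])/d[2])[:2]
def tri(*obs):
    A=np.zeros((3,3));b=np.zeros(3)
    for f,u,v in obs:
        o,d=ray(f,u,v);d=d/np.linalg.norm(d);M=np.eye(3)-np.outer(d,d);A+=M;b+=M@o
    return np.linalg.solve(A,b)
def proj(f,p):
    P=f["pose"];q=P[:3,:3].T@(np.array(p)-P[:3,3]);return q[:2]/q[2]*f["fx"]+[f["cx"],f["cy"]]
E
python3 - <<'E'
from h import *
d=pickle.load(open("f0.pkl","rb"));T=d["top"];S=d["scene"]
a=lambda x,y:(400+x/4,205+y/4)
b=lambda x,y:(145+(x-400)/5,265+y/5)
c=lambda x,y:(285+x/4,165+y/4)
e=lambda x,y:(260+(x-400)/4,170+y/4)
print("w top face",atz(T,*a(99,209),54),atz(S,*b(659,230),54), tri((T,*a(99,209)),(S,*b(659,230))))
print("w bot",atz(T,*a(81.5,212),0))
print("eye outer top",atz(T,*a(154,199),140), tri((T,*a(154,199)),(S,*b(652,127))))
print("eye bottom stem",atz(T,*a(97,213),92))
cs=[atz(T,*c(*q),16) for q in((28,101),(27,331),(315,335),(316,103))];cs=np.array(cs);print(cs,cs.mean(0))
print("yaw",np.degrees(np.arctan2(*(cs[0]-cs[1])[::-1])),np.degrees(np.arctan2(*(cs[0]-cs[3])[::-1]))-90)
print("pointer tip",tri((T,*c(186,147)),(S,*e(607,254))))
print("index",tri((T,*c(170,172)),(S,*e(615,366))))
print("hook tip",tri((T,*c(286,238)),(S,*e(475,298))))
print("tab end z222",atz(T,*c(98,248),224))
print("bystanders: driver", atz(T,276,297,13),atz(T,300,273,20),atz(T,254,322,5),"head",atz(T,372,298,17),"case",atz(T,419,196,8))
E
```

```text
w top face [ 552.42703513 -239.28048977] [ 557.65061573 -237.65958664] [ 553.38359936 -238.97913468   48.80446237]
w bot [ 552.49498066 -240.78849053]
eye outer top [ 555.76934211 -252.47800588] [ 559.83566373 -236.36134207  156.02668509]
eye bottom stem [ 547.83540303 -227.82202863]
[[739.25142072 140.19426672]
 [571.58380691 136.0149442 ]
 [574.21396402 -72.04125985]
 [743.85960263 -69.82064162]] [657.22719857  33.58682736]
yaw 1.4278724511350893 1.2569917837794122
pointer tip [657.40356431  41.13779859 321.99236001]
index [659.5869774   45.03786115 215.8492692 ]
hook tip [614.27601482 -21.46773368 269.58245249]
tab end z222 [610.23044732  87.00904008]
bystanders: driver [429.24100599 177.06518499] [499.54694914 110.15256995] [356.04634366 238.35016755] head [433.33709687 -98.07342833] case [ 734.50688824 -233.21181867]
```

The stand is at (657,34) with yaw about 1.3°. That puts the hook at about (628.5,-22), the tab at about (624,88,215) with the marker at its lowest, and the weight at about (553,-240) with yaw about 10–14°. All of this fits the given sizes. Next I'll plan the move to a pre-grasp.

```bash
cat >> h.py <<'E'
def Rt(tilt,head):
    t,h=np.radians([tilt,head]);z=np.array([np.sin(t)*np.cos(h),np.sin(t)*np.sin(h),-np.cos(t)])
    y=np.array([np.sin(h),-np.cos(h),0]);return np.c_[np.cross(y,z),y,z]
def cur():
    from rig import r
    s=r.sense();return s["eef_pos"],Ro.from_euler("xyz",s["tcp_rot"]).as_matrix(),s
def plan(p0,R0,p1,R1,N):
    w=Ro.from_matrix(R0.T@R1).as_rotvec()/N;D=Ro.from_rotvec(w).as_matrix()
    M=sum(np.linalg.matrix_power(D,k) for k in range(N));d=np.linalg.solve(M,R0.T@(p1-p0))
    p=p0.copy();R=R0.copy();path=[]
    for k in range(N): p=p+R@d;R=R@D;path.append(p)
    print(N,"dp",np.round(d/40,3),"turn",np.round(np.degrees(w)/6,3),"mid",np.round(path[N//2]));
E
python3 - <<'E'
from h import *
p,R,s=cur()
a=np.array([400,-60,260.]);R1=Rt(25,0)
plan(p,R,np.array([350,250,260.]),Rt(10,20),15)
plan(np.array([350,250,260.]),Rt(10,20),np.array([479,-215,195.]),Rt(50,-18),15)
plan(p,R,np.array([479,-215,195.]),Rt(50,-18),30)
E
```

```text
15 dp [-0.737  0.238 -0.154] turn [-0.136  0.051  1.547] mid [406. 451. 242.]
15 dp [0.1   0.787 0.216] turn [-0.215  0.428  0.373] mid [451.  12. 215.]
30 dp [-0.888  0.552 -0.218] turn [-0.418  0.009  0.896] mid [714. 260. 338.]
```

Run:
```python
from h import *
p,R,s=cur()
plan(p,R,np.array([350,200,270.]),Rt(5,20),20)
plan(p,R,np.array([350,200,270.]),Rt(5,20),25)
```

```text
20 dp [-0.633  0.183 -0.112] turn [-0.051  0.019  1.163] mid [425. 415. 244.]
25 dp [-0.505  0.153 -0.09 ] turn [-0.041  0.015  0.93 ] mid [421. 430. 242.]
```

Call:
play_rows --rows '[{"dp": [-0.5,0.15,-0.09],"turn": [-0.04,0.01,0.93],"fingers": 0},{"dp": [-0.5,0.15,-0.09],"turn": [-0.04,0.01,0.93],"fingers": 0},{"dp": [-0.5,0.15,-0.09],"turn": [-0.04,0.01,0.93],"fingers": 0},{"dp": [-0.5,0.15,-0.09],"turn": [-0.04,0.01,0.93],"fingers": 0},{"dp": [-0.5,0.15,-0.09],"turn": [-0.04,0.01,0.93],"fingers": 0}]'

```text
clock: 0.52
eef_pos: [317.9, 559.2, 216.5]
tcp_rot: [3.123, -0.01, 2.295]
contact_force: [0.2, -0.2, 0.1]
opening: 1.0
grasp_force: 0.0
```

Call:
play_rows --rows '[{"dp": [-0.5,0.15,-0.09],"turn": [-0.04,0.01,0.93],"fingers": 0},{"dp": [-0.5,0.15,-0.09],"turn": [-0.04,0.01,0.93],"fingers": 0},{"dp": [-0.5,0.15,-0.09],"turn": [-0.04,0.01,0.93],"fingers": 0},{"dp": [-0.5,0.15,-0.09],"turn": [-0.04,0.01,0.93],"fingers": 0},{"dp": [-0.5,0.15,-0.09],"turn": [-0.04,0.01,0.93],"fingers": 0}]'

```text
clock: 0.93
eef_pos: [393.6, 488.1, 233.5]
tcp_rot: [3.111, -0.028, 1.808]
contact_force: [0.4, 0.4, 0.5]
opening: 0.999
grasp_force: 0.0
```

Call:
play_rows --rows '[{"dp": [-0.5,0.15,-0.09],"turn": [-0.04,0.01,0.93],"fingers": 0},{"dp": [-0.5,0.15,-0.09],"turn": [-0.04,0.01,0.93],"fingers": 0},{"dp": [-0.5,0.15,-0.09],"turn": [-0.04,0.01,0.93],"fingers": 0},{"dp": [-0.5,0.15,-0.09],"turn": [-0.04,0.01,0.93],"fingers": 0},{"dp": [-0.5,0.15,-0.09],"turn": [-0.04,0.01,0.93],"fingers": 0}]'

```text
clock: 1.35
eef_pos: [427.0, 389.6, 248.9]
tcp_rot: [3.109, -0.049, 1.321]
contact_force: [-0.8, -0.2, 0.6]
opening: 0.997
grasp_force: 0.0
```

Call:
play_rows --rows '[{"dp": [-0.5,0.15,-0.09],"turn": [-0.04,0.01,0.93],"fingers": 0},{"dp": [-0.5,0.15,-0.09],"turn": [-0.04,0.01,0.93],"fingers": 0},{"dp": [-0.5,0.15,-0.09],"turn": [-0.04,0.01,0.93],"fingers": 0},{"dp": [-0.5,0.15,-0.09],"turn": [-0.04,0.01,0.93],"fingers": 0},{"dp": [-0.5,0.15,-0.09],"turn": [-0.04,0.01,0.93],"fingers": 0}]'

```text
clock: 1.77
eef_pos: [410.3, 286.7, 262.1]
tcp_rot: [3.116, -0.068, 0.834]
contact_force: [-0.8, 0.6, 0.7]
opening: 1.001
grasp_force: 0.0
```

Call:
play_rows --rows '[{"dp": [-0.5,0.15,-0.09],"turn": [-0.04,0.01,0.93],"fingers": 0},{"dp": [-0.5,0.15,-0.09],"turn": [-0.04,0.01,0.93],"fingers": 0},{"dp": [-0.5,0.15,-0.09],"turn": [-0.04,0.01,0.93],"fingers": 0},{"dp": [-0.5,0.15,-0.09],"turn": [-0.04,0.01,0.93],"fingers": 0},{"dp": [-0.5,0.15,-0.09],"turn": [-0.04,0.01,0.93],"fingers": 0}]'

```text
clock: 2.18
eef_pos: [347.3, 203.2, 273.1]
tcp_rot: [3.133, -0.082, 0.345]
contact_force: [-0.0, 0.3, -0.4]
opening: 0.998
grasp_force: 0.0
```

Run:
```python
from h import *
p,R,s=cur();print(s["clock"],p,s["tcp_rot"],s["qpos"])
for N in(15,18): plan(p,R,np.array([479,-215,195.]),Rt(50,-18),N)
```

```text
2.1833 [347.27167594 203.21768719 273.1465039 ] [ 3.13261784 -0.08227458  0.34535737] [ 0.54944728 -0.13890496  2.02669774 -0.02757743  1.17517427  1.78488311]
15 dp [0.108 0.703 0.241] turn [-0.193  0.483  0.385] mid [443. -10. 219.]
18 dp [0.091 0.585 0.202] turn [-0.161  0.402  0.32 ] mid [446. -19. 218.]
```

Call:
play_rows --rows '[{"dp": [0.11,0.7,0.24],"turn": [-0.19,0.48,0.39],"fingers": 0},{"dp": [0.11,0.7,0.24],"turn": [-0.19,0.48,0.39],"fingers": 0},{"dp": [0.11,0.7,0.24],"turn": [-0.19,0.48,0.39],"fingers": 0},{"dp": [0.11,0.7,0.24],"turn": [-0.19,0.48,0.39],"fingers": 0},{"dp": [0.11,0.7,0.24],"turn": [-0.19,0.48,0.39],"fingers": 0}]'

```text
clock: 2.6
eef_pos: [414.2, 74.6, 235.1]
tcp_rot: [3.074, -0.345, 0.151]
contact_force: [0.5, 0.4, 0.4]
opening: 0.997
grasp_force: 0.0
```

Call:
play_rows --rows '[{"dp": [0.11,0.7,0.24],"turn": [-0.19,0.48,0.39],"fingers": 0},{"dp": [0.11,0.7,0.24],"turn": [-0.19,0.48,0.39],"fingers": 0},{"dp": [0.11,0.7,0.24],"turn": [-0.19,0.48,0.39],"fingers": 0},{"dp": [0.11,0.7,0.24],"turn": [-0.19,0.48,0.39],"fingers": 0},{"dp": [0.11,0.7,0.24],"turn": [-0.19,0.48,0.39],"fingers": 0}]'

```text
clock: 3.02
eef_pos: [459.9, -65.8, 211.2]
tcp_rot: [3.07, -0.611, -0.058]
contact_force: [0.7, 0.2, -0.9]
opening: 0.999
grasp_force: 0.0
```

Call:
play_rows --rows '[{"dp": [0.11,0.7,0.24],"turn": [-0.19,0.48,0.39],"fingers": 0},{"dp": [0.11,0.7,0.24],"turn": [-0.19,0.48,0.39],"fingers": 0},{"dp": [0.11,0.7,0.24],"turn": [-0.19,0.48,0.39],"fingers": 0},{"dp": [0.11,0.7,0.24],"turn": [-0.19,0.48,0.39],"fingers": 0},{"dp": [0.11,0.7,0.24],"turn": [-0.19,0.48,0.39],"fingers": 0}]'

```text
clock: 3.43
eef_pos: [475.9, -119.8, 200.5]
tcp_rot: [3.133, -0.729, -0.171]
contact_force: [0.0, -0.6, 0.3]
opening: 0.999
grasp_force: 0.0
```

```bash
cat >> h.py <<'E'
def wproj(f,p):
    P=f["pose"];q=P[:3,:3].T@(np.array(p)-P[:3,3]);n=np.hypot(*q[:2]);th=np.arctan2(n,q[2]);return q[:2]/n*th*f["fx"]+[f["cx"],f["cy"]]
E
python3 - <<'E'
from h import *;from rig import r;import cv2
p,R,s=cur();print(s["clock"],p,s["tcp_rot"],s["qpos"])
f=r.grab_frame("wrist");pickle.dump(f,open("w1.pkl","wb"))
print(f["fx"],f["cx"],f["cy"],np.round(f["pose"],2))
im=f["pixels"][:,:,::-1].copy()
for q in([553,-240,0],[553,-240,54],[553,-240,90],[553,-240,142]):
    u=wproj(f,q);print(u);cv2.circle(im,tuple(int(x) for x in u),2,(255,0,255),-1)
cv2.imwrite("pics/w1.png",im)
E
```

```text
3.4333 [ 475.8617764  -119.84293348  200.50215237] [ 3.13301105 -0.72915048 -0.17086354] [-0.31799995 -0.15006213  2.4577786   0.68788277  0.14093154  0.77780712]
371.64829954431775 314.4317959540409 241.54677614712202 [[-1.8000e-01 -8.9000e-01  4.2000e-01  4.1450e+02]
 [-9.8000e-01  1.6000e-01 -8.0000e-02 -1.0759e+02]
 [ 1.0000e-02 -4.3000e-01 -9.0000e-01  3.7977e+02]
 [ 0.0000e+00  0.0000e+00  0.0000e+00  1.0000e+00]]
[406.06329508 257.32153892]
[418.14185185 236.40050602]
[427.84316118 219.23515459]
[444.84853319 188.31244241]
```

View pics/w1.png

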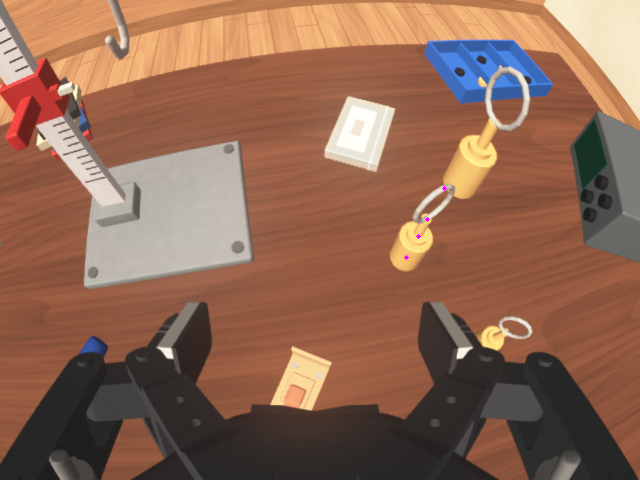

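The wrist picture shows the target weight at (410,245), right under the projected points. The small weight is at (490,338), the tape head at (300,380) and the hook at (120,45). I'll fit the eye's yaw and the small weight's position, then plan the pre-grasp, with less tilt because the wrist is close to singular.

Run:
```python
from h import *;import cv2
from scipy.ndimage import map_coordinates
f=pickle.load(open("w1.pkl","rb"))
d=pickle.load(open("f0.pkl","rb"))
t=np.linspace(0,2*np.pi,60)
def pts(x,y,yaw):
    a=np.radians(yaw);l=19.5*np.cos(t);return np.c_[x-np.sin(a)*l,y+np.cos(a)*l,115+25*np.sin(t)]
for nm,g,pr in(("w",f,wproj),("t",d["top"],proj),("s",d["scene"],proj)):
    hsv=cv2.cvtColor(g["pixels"],cv2.COLOR_RGB2HSV)[:,:,1].astype(float)
    res=[]
    for yaw in range(-40,45,4):
        best=min((np.mean(map_coordinates(hsv,np.array([pr(g,q)+[du,dv] for q in pts(553,-240,yaw)])[:,::-1].T,order=1)),du,dv) for du in(-3,-1.5,0,1.5,3) for dv in (-3,-1.5,0,1.5,3))
        res.append((yaw,int(best[0])))
    print(nm,res)
def watz(f,u,v,z):
    a=np.array([u-f["cx"],v-f["cy"]]);n=np.hypot(*a);th=n/f["fx"];dd=f["pose"][:3,:3]@np.r_[a/n*np.sin(th),np.cos(th)]
    o=f["pose"][:3,3];return o+dd*(z-o[2])/dd[2]
print("small weight",watz(f,489,345,5),"top",watz(f,515,328,85))
p,R,s=cur();R1=Rt(47,-5);G=np.array([553,-240,30.]);z=R1[:,2]
tcp=G+14*z;print("grasp tcp",tcp)
pre=tcp-90*z;print(pre)
plan(p,R,pre+[0,0,60],R1,5);plan(p,R,pre+[0,0,60],R1,8);plan(pre+[0,0,60],R1,pre,R1,3)
```

```text
w [(-40, 120), (-36, 119), (-32, 118), (-28, 117), (-24, 115), (-20, 111), (-16, 105), (-12, 99), (-8, 96), (-4, 92), (0, 87), (4, 80), (8, 68), (12, 46), (16, 35), (20, 34), (24, 40), (28, 59), (32, 77), (36, 83), (40, 88), (44, 90)]
t [(-40, 131), (-36, 129), (-32, 126), (-28, 120), (-24, 115), (-20, 112), (-16, 110), (-12, 110), (-8, 104), (-4, 101), (0, 94), (4, 83), (8, 62), (12, 42), (16, 28), (20, 29), (24, 46), (28, 68), (32, 83), (36, 95), (40, 100), (44, 103)]
s [(-40, 121), (-36, 120), (-32, 118), (-28, 117), (-24, 116), (-20, 114), (-16, 110), (-12, 106), (-8, 102), (-4, 98), (0, 93), (4, 87), (8, 82), (12, 78), (16, 75), (20, 73), (24, 74), (28, 76), (32, 81), (36, 86), (40, 93), (44, 99)]
small weight [ 433.02809954 -305.65407897    5.        ] top [ 436.74617997 -294.07408676   85.        ]
grasp tcp [ 563.19998952 -240.89238345   20.45202296]
[ 497.62862832 -235.15563269   81.83187536]
5 dp [-0.069  0.557  0.342] turn [ 0.125  0.173 -0.113] mid [ 487. -189.  165.]
8 dp [-0.045  0.349  0.213] turn [ 0.078  0.108 -0.07 ] mid [ 488. -192.  163.]
3 dp [-0.366  0.     0.341] turn [0. 0. 0.] mid [ 498. -235.  102.]
```

Run:
```python
from h import *
p,R,s=cur();R1=Rt(47,5);G=np.array([553,-240,30.]);z=R1[:,2]
tcp=G+14*z;print("grasp tcp",tcp)
pre=tcp-90*z;print(pre)
plan(p,R,pre+[0,0,60],R1,8);plan(p,R,pre+[0,0,60],R1,10);plan(pre+[0,0,60],R1,pre,R1,3)
```

```text
grasp tcp [ 563.19998952 -239.10761655   20.45202296]
[ 497.62862832 -244.84436731   81.83187536]
8 dp [-0.063  0.388  0.195] turn [ 0.224  0.108 -0.219] mid [ 485. -199.  164.]
10 dp [-0.051  0.311  0.155] turn [ 0.179  0.086 -0.175] mid [ 484. -195.  165.]
3 dp [-0.366  0.     0.341] turn [0. 0. 0.] mid [ 498. -245.  102.]
```

Call:
play_rows --rows '[{"dp": [-0.05,0.31,0.16],"turn": [0.18,0.09,-0.18],"fingers": 0},{"dp": [-0.05,0.31,0.16],"turn": [0.18,0.09,-0.18],"fingers": 0},{"dp": [-0.05,0.31,0.16],"turn": [0.18,0.09,-0.18],"fingers": 0},{"dp": [-0.05,0.31,0.16],"turn": [0.18,0.09,-0.18],"fingers": 0},{"dp": [-0.05,0.31,0.16],"turn": [0.18,0.09,-0.18],"fingers": 0}]'

```text
clock: 3.9
eef_pos: [474.7, -151.0, 179.2]
tcp_rot: [-3.139, -0.735, -0.097]
contact_force: [-0.8, 0.7, -0.8]
opening: 0.996
grasp_force: 0.0
```

Call:
play_rows --rows '[{"dp": [-0.05,0.31,0.16],"turn": [0.18,0.09,-0.18],"fingers": 0},{"dp": [-0.05,0.31,0.16],"turn": [0.18,0.09,-0.18],"fingers": 0},{"dp": [-0.05,0.31,0.16],"turn": [0.18,0.09,-0.18],"fingers": 0},{"dp": [-0.05,0.31,0.16],"turn": [0.18,0.09,-0.18],"fingers": 0},{"dp": [-0.05,0.31,0.16],"turn": [0.18,0.09,-0.18],"fingers": 0}]'

```text
clock: 4.32
eef_pos: [486.0, -213.8, 148.0]
tcp_rot: [-3.132, -0.781, 0.03]
contact_force: [-0.0, 0.4, -0.1]
opening: 0.999
grasp_force: 0.0
```

Run:
```python
from h import *
p,R,s=cur();R1=Rt(47,5);G=np.array([553,-240,30.]);z=R1[:,2]
print(s["clock"],p,s["tcp_rot"],s["qpos"],"want rot",Ro.from_matrix(R1).as_euler("xyz"))
tcp=G+14*z;pre=tcp-90*z
for N in(3,5):plan(p,R,pre,R1,N)
```

```text
4.3167 [ 485.99113259 -213.79336027  147.96485602] [-3.13179038 -0.78120237  0.03031449] [-0.79763852  0.15220673  2.39042156  1.54617876  0.55317669 -0.63294867] want rot [ 3.14159265 -0.82030475  0.08726646]
3 dp [-0.334  0.266  0.444] turn [ 0.099  0.124 -0.127] mid [ 493. -235.  104.]
5 dp [-0.202  0.16   0.266] turn [ 0.059  0.074 -0.076] mid [ 492. -232.  108.]
```

Call:
play_rows --rows '[{"dp": [-0.2,0.16,0.27],"turn": [0.06,0.08,-0.08],"fingers": 0},{"dp": [-0.2,0.16,0.27],"turn": [0.06,0.08,-0.08],"fingers": 0},{"dp": [-0.2,0.16,0.27],"turn": [0.06,0.07,-0.08],"fingers": 0},{"dp": [-0.2,0.16,0.27],"turn": [0.06,0.07,-0.07],"fingers": 0},{"dp": [-0.2,0.16,0.27],"turn": [0.06,0.07,-0.07],"fingers": 0}]'

```text
clock: 4.73
eef_pos: [498.8, -244.3, 81.2]
tcp_rot: [-3.14, -0.82, 0.086]
contact_force: [0.4, 0.0, -0.0]
opening: 0.999
grasp_force: 0.0
```

Run:
```python
from h import *
p,R,s=cur();R1=Rt(47,5);G=np.array([553,-240,30.]);z=R1[:,2]
print(s["clock"],p,s["tcp_rot"],s["qpos"])
tcp=G+14*z
for N in(4,5):plan(p,R,tcp,R1,N)
```

```text
4.7333 [ 498.81353772 -244.27253652   81.22032057] [-3.14001163 -0.82013673  0.08631514] [-0.87630303  0.39877042  2.36054481  1.78697827  0.66282554 -1.0477245 ]
4 dp [-0.002  0.003  0.554] turn [-0.002  0.    -0.002] mid [ 547. -240.   36.]
5 dp [-0.002  0.003  0.443] turn [-0.002  0.    -0.001] mid [ 537. -241.   45.]
```

Call:
play_rows --rows '[{"dp": [0,0,0.55],"turn": [0,0,0],"fingers": 0},{"dp": [0,0,0.55],"turn": [0,0,0],"fingers": 0},{"dp": [0,0,0.55],"turn": [0,0,0],"fingers": 0},{"dp": [0,0,0.55],"turn": [0,0,0],"fingers": 0},{"dp": [0,0,0],"turn": [0,0,0],"fingers": 0.2}]'

```text
clock: 5.15
eef_pos: [564.7, -237.9, 20.1]
tcp_rot: [-3.139, -0.82, 0.086]
contact_force: [0.6, 0.4, 0.5]
opening: 0.883
grasp_force: 0.0
```

Call:
play_rows --rows '[{"dp": [0,0,0],"turn": [0,0,0],"fingers": 1},{"dp": [0,0,0],"turn": [0,0,0],"fingers": 1},{"dp": [0,0,0],"turn": [0,0,0],"fingers": 1},{"dp": [0,0,0],"turn": [0,0,0],"fingers": 1},{"dp": [0,0,0],"turn": [0,0,0],"fingers": 1}]' --force 50

```text
clock: 5.57
eef_pos: [562.8, -239.8, 23.2]
tcp_rot: [3.139, -0.822, 0.087]
contact_force: [-1.5, 0.3, 1.3]
opening: 0.141
grasp_force: 0.8
```

Call:
play_rows --rows '[{"dp": [0,0,0],"turn": [0,0,0],"fingers": 1},{"dp": [0,0,0],"turn": [0,0,0],"fingers": 1},{"dp": [0,0,0],"turn": [0,0,0],"fingers": 1}]'

```text
clock: 5.82
eef_pos: [563.1, -239.8, 22.6]
tcp_rot: [3.139, -0.821, 0.087]
contact_force: [-1.9, -0.8, 2.3]
opening: -0.001
grasp_force: 1.2
```

Run:
```python
from h import *;from rig import r;import cv2
p,R,s=cur();print(s["clock"],p,s["tcp_rot"],s["contact_force"],s["opening"],s["grasp_force"])
f=r.grab_frame("wrist");cv2.imwrite("pics/w2.png",f["pixels"][:,:,::-1])
print(R.T@[0,0,1])
```

```text
5.8167 [ 563.13710954 -239.84062412   22.60348744] [ 3.13910298 -0.8214601   0.0870275 ] [-1.89316726 -0.8064659   2.28045628] -0.0007228092144616672 1.2457247637212276
[ 0.73214116  0.00169585 -0.68115082]
```

View pics/w2.png

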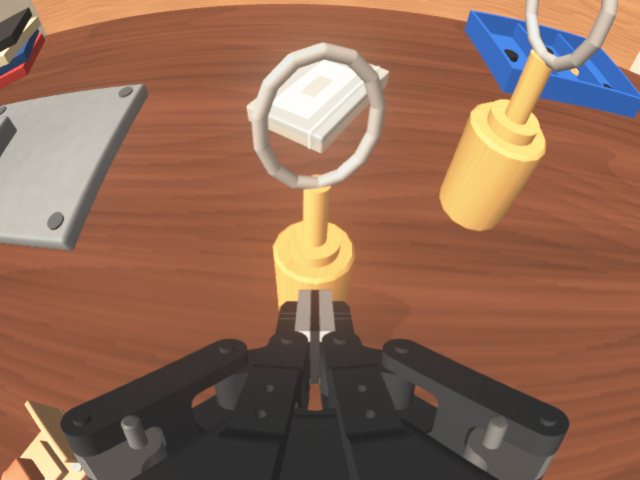

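The picture shows the fingers shut, with the weight squeezed forward but still upright (cylinder top at (313,253), eye at (318,115)). So the grip was too shallow. I'll back off, open, and measure again.

Call:
play_rows --rows '[{"dp": [0,0,-0.4],"turn": [0,0,0],"fingers": 1},{"dp": [0,0,-0.5],"turn": [0,0,0],"fingers": 0},{"dp": [0,0,-0.5],"turn": [0,0,0],"fingers": 0},{"dp": [0,0,0],"turn": [0,0,0],"fingers": 0},{"dp": [0,0,0],"turn": [0,0,0],"fingers": 0}]'

```text
clock: 6.28
eef_pos: [522.6, -243.9, 61.2]
tcp_rot: [3.138, -0.822, 0.087]
contact_force: [-0.2, -0.6, -0.5]
opening: 0.56
grasp_force: 0.0
```

```bash
cat >> h.py <<'E'
def watz(f,u,v,z):
    a=np.array([u-f["cx"],v-f["cy"]]);n=np.hypot(*a);th=n/f["fx"];dd=f["pose"][:3,:3]@np.r_[a/n*np.sin(th),np.cos(th)]
    o=f["pose"][:3,3];return o+dd*(z-o[2])/dd[2]
E
python3 - <<'E'
from h import *;from rig import r;import cv2
from scipy.optimize import minimize
from scipy.ndimage import gaussian_filter
p,R,s=cur();print(s["clock"],p,s["tcp_rot"],s["contact_force"],s["opening"])
f=r.grab_frame("wrist");g=r.grab_frame("scene");tp=r.grab_frame("top");pickle.dump((f,g,tp),open("w3.pkl","wb"))
# yellow silhouette fit of the cylinder (axis x,y) in each view by IoU
a=np.linspace(0,2*np.pi,40)
def mask(pr,fr,x,y):
    m=np.zeros((480,640),np.uint8)
    q=np.array([pr(fr,[x+18*np.cos(t),y+18*np.sin(t),z]) for z in(0,54) for t in a])
    cv2.fillConvexPoly(m,cv2.convexHull(np.round(q*16).astype(np.int32)),1,shift=4);return m>0
for nm,fr,pr in(("w",f,wproj),("s",g,proj),("t",tp,proj)):
    h=cv2.cvtColor(fr["pixels"],cv2.COLOR_RGB2HSV).astype(int)
    Y=(h[...,0]>17)&(h[...,0]<32)&(h[...,1]>120)&(h[...,2]>90)
    best=None
    c=(565,-240)
    for st in(8,3,1):
        best=max((( (Mm&Y).sum()-(Mm&~Y).sum()*1.0)/Mm.sum(),x,y) for x in c[0]+st*np.arange(-4,5) for y in c[1]+st*np.arange(-4,5) for Mm in[mask(pr,fr,x,y)]);c=best[1:]
    print(nm,best)
im=f["pixels"][:,:,::-1].copy();cv2.imwrite("pics/w3.png",im)
E
```

```text
6.2833 [ 522.55283735 -243.89999191   61.18694215] [ 3.13750926 -0.8223233   0.08736395] [-0.15407512 -0.57874466 -0.46206584] 0.5598601929613402
w (np.float64(-0.4497129491813736), np.int64(557), np.int64(-237))
s (np.float64(0.5331230283911672), np.int64(554), np.int64(-237))
t (np.float64(0.5047619047619047), np.int64(555), np.int64(-238))
```

Run:
```python
from h import *;import cv2
f,g,tp=pickle.load(open("w3.pkl","rb"))
for nm,fr,(u,v) in(("w",f,(314,270)),("s",g,(200,318)),("t",tp,(424,258))):
    h=cv2.cvtColor(fr["pixels"],cv2.COLOR_RGB2HSV);print(nm,h[v-20:v+21:10,u-10:u+11:10].reshape(-1,3).tolist())
T=tp["pixels"];S=g["pixels"]
R=lambda im,x0,y0,w,h,k:cv2.resize(im[y0:y0+h,x0:x0+w],None,fx=k,fy=k,interpolation=cv2.INTER_CUBIC)
m=np.zeros((600,800,3),np.uint8);m[:300,:400]=R(T,395,225,80,60,5);m[300:,:400]=R(S,165,275,80,60,5);m[:300,400:]=cv2.resize(f["pixels"],(400,300));
cv2.imwrite("pics/m3.png",m[:,:,::-1])
```

```text
w [[20, 134, 250], [16, 147, 224], [24, 117, 254], [26, 106, 255], [24, 116, 254], [21, 132, 251], [18, 140, 242], [15, 148, 221], [15, 146, 183], [18, 142, 241], [15, 148, 217], [15, 148, 174], [18, 142, 239], [15, 147, 211], [15, 147, 165]]
s [[10, 163, 167], [10, 155, 166], [11, 170, 159], [15, 176, 207], [27, 160, 255], [10, 164, 160], [11, 161, 157], [18, 178, 168], [10, 164, 162], [10, 168, 156], [11, 167, 163], [10, 165, 159], [10, 165, 156], [11, 166, 152], [10, 163, 158]]
t [[11, 157, 145], [11, 149, 142], [11, 158, 139], [11, 153, 153], [11, 153, 152], [11, 155, 148], [18, 163, 188], [6, 14, 186], [10, 158, 139], [11, 153, 138], [11, 156, 137], [11, 152, 143], [11, 156, 157], [12, 158, 153], [11, 157, 149]]
```

View pics/m3.png

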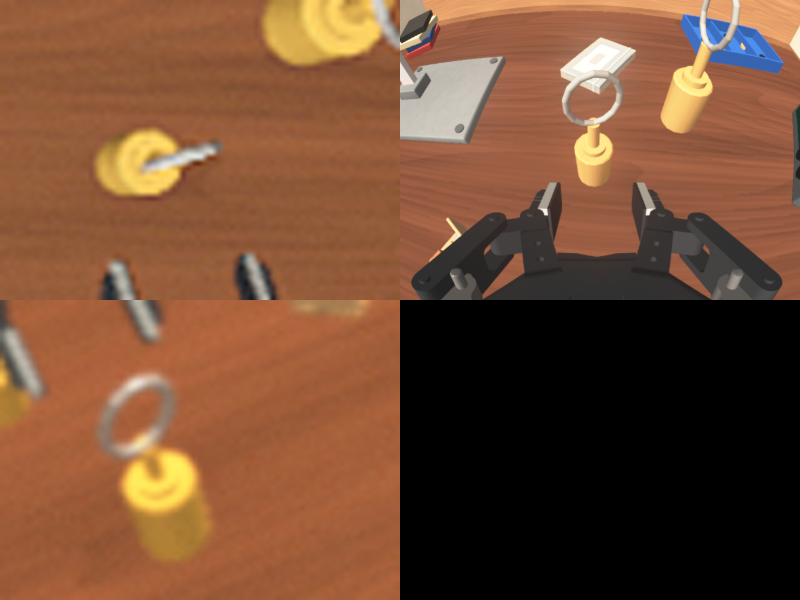

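The views show the weight upright at about (424,258) in the top view, with the open fingers short of it. I'll refit the position with the right brass hue.

Run:
```python
from h import *;import cv2
f,g,tp=pickle.load(open("w3.pkl","rb"))
a=np.linspace(0,2*np.pi,40)
def mask(pr,fr,x,y):
    m=np.zeros((480,640),np.uint8)
    q=np.array([pr(fr,[x+18*np.cos(t),y+18*np.sin(t),z]) for z in(0,54) for t in a])
    cv2.fillConvexPoly(m,cv2.convexHull(np.round(q*16).astype(np.int32)),1,shift=4);return m>0
for nm,fr,pr in(("w",f,wproj),("s",g,proj),("t",tp,proj)):
    h=cv2.cvtColor(fr["pixels"],cv2.COLOR_RGB2HSV).astype(int)
    Y=(h[...,0]>=13)&(h[...,0]<32)&(h[...,1]>95)
    c=(575,-240)
    for st in(8,3,1):
        best=max((( (M&Y).sum()-(M&~Y).sum())/M.sum(),x,y) for x in c[0]+st*np.arange(-4,5) for y in c[1]+st*np.arange(-4,5) for M in[mask(pr,fr,x,y)]);c=best[1:]
    print(nm,best)
p,R,s=cur()
t=np.linspace(0,2*np.pi,60)
```

```text
w (np.float64(0.9116092197081835), np.int64(555), np.int64(-238))
s (np.float64(0.9937888198757764), np.int64(555), np.int64(-238))
t (np.float64(0.7238095238095238), np.int64(554), np.int64(-239))
```

Run:
```python
from h import *;import cv2
f,g,tp=pickle.load(open("w3.pkl","rb"))
p,R,s=cur();P=f["pose"]
Rc=R.T@P[:3,:3];tc=R.T@(P[:3,3]-p)
print("cam in tool",tc)
p2=np.array([563.14,-239.84,22.6]);R2=Ro.from_euler("xyz",[3.1391,-.82146,.08703]).as_matrix()
f2=dict(f);Q=np.eye(4);Q[:3,:3]=R2@Rc;Q[:3,3]=p2+R2@tc;f2["pose"]=Q
print("w2 top face",watz(f2,313.5,253,54),"left/right",watz(f2,273,252,54),watz(f2,354,252,54),"eye top",watz(f2,318,48,140))
for q in ([555,-238.5,54],[585,-238,54]):print(wproj(f2,q))
print("tcp in w",wproj(f,p),wproj(f2,p2), "now open",s["opening"])
im=cv2.imread("pics/w2.png");h=cv2.cvtColor(im,cv2.COLOR_BGR2HSV).astype(int)
```

```text
cam in tool [  73.11859292    0.19231273 -176.42794444]
w2 top face [ 562.10502691 -239.88765653   54.        ] left/right [ 561.06700041 -222.117209     54.        ] [ 564.09744794 -257.57833304   54.        ] eye top [ 583.06936218 -239.36813465  140.        ]
[308.86059945 267.23861221]
[313.63961282 210.08665648]
tcp in w [313.55970805 280.72594382] [313.55970805 280.72594382] now open 0.8199143158270761
```

Run:
```python
from h import *;from rig import r
p,R,s=cur();print(r.tcp_to_grasp,p,s["opening"],s["clock"])
R1=Rt(47,5);z=R1[:,2]
tcp=np.array([555,-238.5,34.])+32*z;print(tcp)
plan(p,R,tcp-55*z,R1,2);plan(p,R,tcp,R1,4)
```

```text
18.700000000000003 [ 522.96352687 -243.23221112   60.13979864] 0.8199143158270761 6.4333
[ 578.31426176 -236.4602664    12.17605248]
2 dp [ 0.036 -0.024  0.231] turn [ 0.011 -0.005  0.   ] mid [ 538. -240.   50.]
4 dp [ 0.018 -0.013  0.459] turn [ 0.005 -0.003  0.   ] mid [ 564. -238.   24.]
```

Call:
play_rows --rows '[{"dp": [0.02,-0.01,0.2],"turn": [0,0,0],"fingers": 0},{"dp": [0.02,-0.01,0.4],"turn": [0,0,0],"fingers": 0},{"dp": [0.02,-0.01,0.4],"turn": [0,0,0],"fingers": 0},{"dp": [0.02,-0.01,0.4],"turn": [0,0,0],"fingers": 0},{"dp": [0,0,0.43],"turn": [0,0,0],"fingers": 0}]'

```text
clock: 6.85
eef_pos: [578.8, -236.4, 11.8]
tcp_rot: [3.14, -0.821, 0.087]
contact_force: [0.4, 0.6, 0.5]
opening: 1.005
grasp_force: 0.0
```

Call:
play_rows --rows '[{"dp": [0,0,0],"turn": [0,0,0],"fingers": 0.4},{"dp": [0,0,0],"turn": [0,0,0],"fingers": 0.5},{"dp": [0,0,0],"turn": [0,0,0],"fingers": 0.55},{"dp": [0,0,0],"turn": [0,0,0],"fingers": 0.6},{"dp": [0,0,0],"turn": [0,0,0],"fingers": 0.65}]' --force 40

```text
clock: 7.27
eef_pos: [577.4, -236.7, 13.5]
tcp_rot: [3.139, -0.822, 0.087]
contact_force: [-3.8, 0.0, 2.2]
opening: 0.4
grasp_force: 39.6
```

Call:
play_rows --rows '[{"dp": [0,0,0],"turn": [0,0,0],"fingers": 0.7},{"dp": [0,0,0],"turn": [0,0,0],"fingers": 0.7},{"dp": [0,0,0],"turn": [0,0,0],"fingers": 0.7}]'

```text
clock: 7.52
eef_pos: [577.6, -236.7, 13.5]
tcp_rot: [3.139, -0.822, 0.087]
contact_force: [-4.0, 2.7, 6.2]
opening: 0.399
grasp_force: 39.8
```

Run:
```python
from h import *;from rig import r;import cv2
p,R,s=cur();print(s["clock"],p,s["tcp_rot"],s["contact_force"],s["opening"],s["grasp_force"])
f=r.grab_frame("wrist");cv2.imwrite("pics/w4.png",f["pixels"][:,:,::-1])
```

```text
7.5167 [ 577.60372427 -236.72256612   13.4851225 ] [ 3.13930061 -0.82190633  0.08719097] [-3.98944921  2.70307958  6.18090158] 0.398982317875677 39.775269627571106
```

View pics/w4.png

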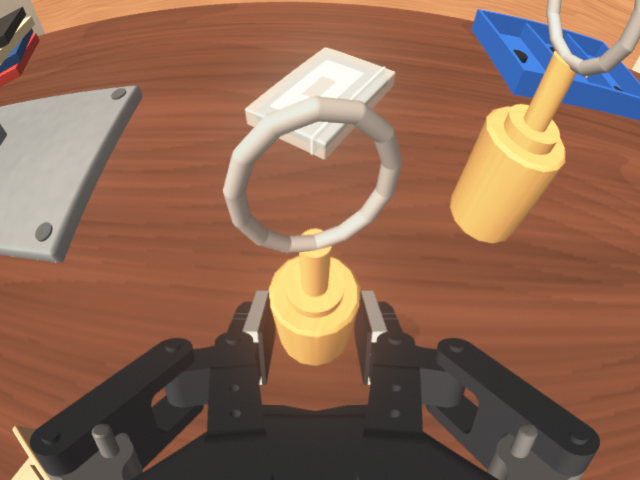

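The grip holds: opening 0.40, 40 N, weight upright between the pads and well clear of the gripper body. I'll lift it and plan the carry.

```bash
cat > hang.py <<'E'
from h import *
HK=np.array([628.5,-22.1,255.])
HH=-12
def tcp_for(eye,off0,h0,h1):  # off0: tcp - weight base, at heading h0
    return eye-[0,0,137.5]+Ro.from_euler("z",h1-h0,degrees=True).apply(off0)
E
python3 - <<'E'
from hang import *;from rig import r
p,R,s=cur()
f=r.grab_frame("wrist")
print("top face",watz(f,314,291,54),"eye outer top",watz(f,316,103,140),watz(f,316,241,94))
print("up in tool",R.T@[0,0,1])
b=np.array([555,-238.5,0]);off=p-b;print(off)
t=tcp_for(HK+[-70,0,30],off,5,-12);print("pre",t)
u=p+[0,0,80.]
plan(p,R,u,R,4)
for N in(10,12):plan(u,R,t,Rt(47,-12),N)
E
```

```text
top face [ 554.84551097 -238.26302223   54.        ] eye outer top [ 557.8911506  -238.38554325  140.        ] [ 553.5755323  -238.94894168   94.        ]
up in tool [ 0.73253465  0.0015602  -0.68072796]
[22.65898169  1.76773276 13.52522006]
pre [580.685727   -27.03435385 161.02522006]
4 dp [ 0.366  0.001 -0.34 ] turn [0. 0. 0.] mid [ 578. -237.   74.]
10 dp [ 0.112 -0.526 -0.128] turn [-0.205 -0.002  0.193] mid [ 572. -111.  134.]
12 dp [ 0.093 -0.438 -0.107] turn [-0.171 -0.002  0.161] mid [ 572. -114.  133.]
```

Call:
play_rows --rows '[{"dp": [0.2,0,-0.18],"turn": [0,0,0],"fingers": 0.7},{"dp": [0.36,0,-0.34],"turn": [0,0,0],"fingers": 0.7},{"dp": [0.36,0,-0.34],"turn": [0,0,0],"fingers": 0.7},{"dp": [0.36,0,-0.34],"turn": [0,0,0],"fingers": 0.7},{"dp": [0.2,0,-0.18],"turn": [0,0,0],"fingers": 0.7}]'

```text
clock: 8.03
eef_pos: [577.5, -237.3, 95.3]
tcp_rot: [3.137, -0.821, 0.088]
contact_force: [0.8, -0.3, -5.0]
opening: 0.398
grasp_force: 41.6
```

Call:
play_rows --rows '[{"dp": [0.09,-0.44,-0.11],"turn": [-0.17,0,0.16],"fingers": 0.7},{"dp": [0.09,-0.44,-0.11],"turn": [-0.17,0,0.16],"fingers": 0.7},{"dp": [0.09,-0.44,-0.11],"turn": [-0.17,0,0.16],"fingers": 0.7},{"dp": [0.09,-0.44,-0.11],"turn": [-0.17,0,0.16],"fingers": 0.7}]'

```text
clock: 8.37
eef_pos: [569.8, -166.3, 115.7]
tcp_rot: [3.14, -0.819, -0.014]
contact_force: [0.8, -0.8, -4.9]
opening: 0.4
grasp_force: 41.5
```

Call:
play_rows --rows '[{"dp": [0.09,-0.44,-0.11],"turn": [-0.17,0,0.16],"fingers": 0.7},{"dp": [0.09,-0.44,-0.11],"turn": [-0.17,0,0.16],"fingers": 0.7},{"dp": [0.09,-0.44,-0.11],"turn": [-0.17,0,0.16],"fingers": 0.7},{"dp": [0.09,-0.44,-0.11],"turn": [-0.17,0,0.16],"fingers": 0.7}]'

```text
clock: 8.7
eef_pos: [570.1, -97.5, 137.4]
tcp_rot: [3.141, -0.819, -0.108]
contact_force: [0.7, -1.1, -4.6]
opening: 0.401
grasp_force: 41.6
```

Run:
```python
from hang import *
p,R,s=cur();print(s["clock"],p,s["tcp_rot"],s["contact_force"],s["opening"],s["grasp_force"],s["qpos"])
off=np.array([22.66,1.77,13.52])
t=tcp_for(HK+[-70,0,30],off,5,-12)
for N in(4,5):plan(p,R,t,Rt(47,-12),N)
```

```text
8.7 [570.07598256 -97.50255477 137.39681539] [ 3.14108376 -0.81856375 -0.10832589] [ 0.74600319 -1.14803599 -4.56597881] 0.4012124787430297 41.555859446525574 [-0.22843986  0.19448526  2.42540516  2.84827856  0.30559619 -1.3726326 ]
4 dp [ 0.109 -0.446 -0.1  ] turn [-0.175  0.004  0.165] mid [577. -45. 155.]
5 dp [ 0.086 -0.356 -0.081] turn [-0.14   0.003  0.132] mid [576. -55. 152.]
```

Call:
play_rows --rows '[{"dp": [0.09,-0.36,-0.08],"turn": [-0.14,0,0.13],"fingers": 0.7},{"dp": [0.09,-0.36,-0.08],"turn": [-0.14,0,0.13],"fingers": 0.7},{"dp": [0.09,-0.36,-0.08],"turn": [-0.14,0,0.13],"fingers": 0.7},{"dp": [0.09,-0.36,-0.08],"turn": [-0.14,0,0.13],"fingers": 0.7},{"dp": [0.09,-0.36,-0.08],"turn": [-0.14,0,0.13],"fingers": 0.7}]'

```text
clock: 9.12
eef_pos: [580.4, -42.4, 157.5]
tcp_rot: [3.139, -0.824, -0.186]
contact_force: [0.4, 0.1, -5.1]
opening: 0.398
grasp_force: 41.6
```

Call:
play_rows --rows '[{"dp": [0,0,0],"turn": [0,0,0],"fingers": 0.7}]'

```text
clock: 9.2
eef_pos: [581.2, -41.9, 158.2]
tcp_rot: [-3.142, -0.825, -0.19]
contact_force: [0.5, 0.1, -4.4]
opening: 0.397
grasp_force: 41.7
```

Run:
```python
from hang import *;from rig import r;import cv2
p,R,s=cur();print(s["clock"],p,s["tcp_rot"],s["contact_force"],s["qpos"])
off=np.array([22.66,1.77,13.52])
t=tcp_for(HK+[-70,0,30],off,5,-12);print(t)
plan(p,R,t,Rt(47,-12),2)
eye=p-Ro.from_euler("z",np.degrees(s["tcp_rot"][2])-5,degrees=True).apply(off)+[0,0,137.5]
f=r.grab_frame("wrist");g=r.grab_frame("scene");tp=r.grab_frame("top")
pickle.dump((f,g,tp),open("w5.pkl","wb"))
m=np.zeros((600,800,3),np.uint8)
w=f["pixels"][:,:,::-1].copy();S=g["pixels"][:,:,::-1].copy()
bowl=HK; tip=HK+[-15,0,20]
k=5
def crop(im,c,wd,ht,pts):
    x0,y0=int(c[0]-wd/2),int(c[1]-ht/2);x0=max(x0,0);y0=max(y0,0);o=cv2.resize(im[y0:y0+ht,x0:x0+wd],None,fx=k,fy=k,interpolation=cv2.INTER_CUBIC)
    for q,col in pts: cv2.circle(o,(int((q[0]-x0)*k),int((q[1]-y0)*k)),3,col,-1)
    print("crop origin",x0,y0);return o
cs=proj(g,bowl);o=crop(S,cs,80,120,[(proj(g,bowl),(255,0,255)),(proj(g,tip),(0,255,0)),(proj(g,eye),(255,255,0))]);m[:,400:]=o
ct=proj(tp,bowl);o=crop(tp["pixels"][:,:,::-1],ct,80,48,[(proj(tp,bowl),(255,0,255)),(proj(tp,tip),(0,255,0)),(proj(tp,eye),(255,255,0))]);m[:240,:400]=o
o=w.copy()
for q,col in((wproj(f,bowl),(255,0,255)),(wproj(f,tip),(0,255,0)),(wproj(f,eye),(255,255,0))):cv2.circle(o,tuple(int(x) for x in q),3,col,-1)
m[240:540,:400]=cv2.resize(o,(400,300))
cv2.imwrite("pics/m5.png",m);print("eye est",eye)
```

```text
9.2 [581.18161337 -41.90704095 158.21663779] [-3.14150018 -0.82480389 -0.18986259] [ 0.45049303  0.06362534 -4.40596697] [ 0.02750925  0.14836413  2.4022599   3.77100692  0.27225576 -2.03366931]
[580.68736369 -27.03248341 161.02      ]
2 dp [-0.003 -0.181 -0.055] turn [-0.069 -0.021  0.064] mid [581. -27. 161.]
crop origin 241 192
crop origin 315 195
eye est [558.90194459 -37.40983528 282.19663779]
```

View pics/m5.png

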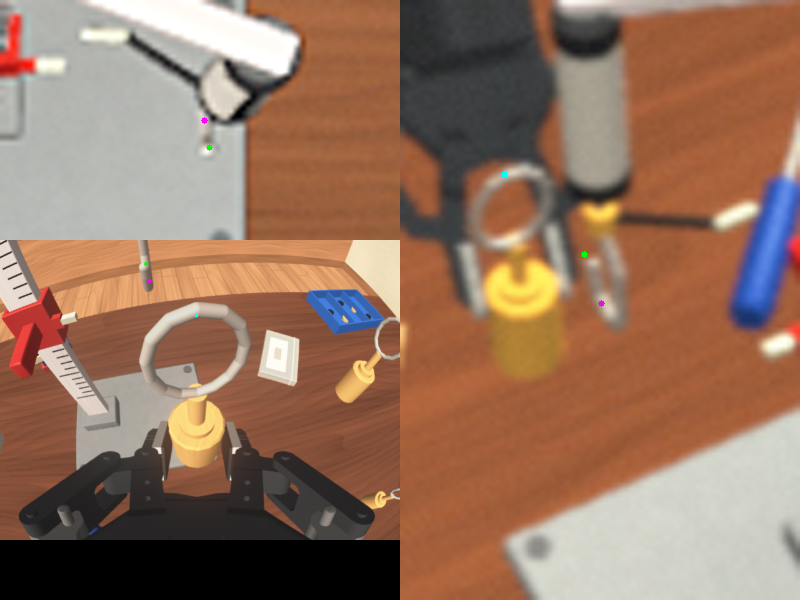

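The eye is about 70 mm in front of the hook at the right height. In the scene view the hook's tip is at crop (592,262) and the ring at (511,207), within 3 mm of my estimates. The wrist is heading for joint 4's limit, so I'll hang at heading +5, which leaves the eye about 17° off. That's harmless.

Run:
```python
from hang import *
p,R,s=cur()
off=np.array([22.66,1.77,13.52])
t=tcp_for(HK+[-70,0,30],off,5,5);print(t)
for N in(5,8): plan(p,R,t,Rt(47,5),N)
```

```text
[581.16 -20.33 161.02]
5 dp [ 0.006 -0.113 -0.017] turn [ 0.386 -0.009 -0.35 ] mid [582. -29. 160.]
8 dp [ 0.004 -0.071 -0.01 ] turn [ 0.241 -0.006 -0.219] mid [582. -29. 160.]
```

Call:
play_rows --rows '[{"dp": [0,-0.07,-0.01],"turn": [0.24,-0.01,-0.22],"fingers": 0.7},{"dp": [0,-0.07,-0.01],"turn": [0.24,-0.01,-0.22],"fingers": 0.7},{"dp": [0,-0.07,-0.01],"turn": [0.24,-0.01,-0.22],"fingers": 0.7},{"dp": [0,-0.07,-0.01],"turn": [0.24,-0.01,-0.22],"fingers": 0.7}]'

```text
clock: 9.68
eef_pos: [580.9, -32.7, 158.4]
tcp_rot: [3.137, -0.819, -0.046]
contact_force: [0.6, -0.1, -4.1]
opening: 0.398
grasp_force: 41.7
```

Call:
play_rows --rows '[{"dp": [0,-0.07,-0.01],"turn": [0.24,-0.01,-0.22],"fingers": 0.7},{"dp": [0,-0.07,-0.01],"turn": [0.24,-0.01,-0.22],"fingers": 0.7},{"dp": [0,-0.07,-0.01],"turn": [0.24,-0.01,-0.22],"fingers": 0.7},{"dp": [0,-0.07,-0.01],"turn": [0.24,-0.01,-0.22],"fingers": 0.7},{"dp": [0,0,0],"turn": [0,0,0],"fingers": 0.7}]'

```text
clock: 10.1
eef_pos: [579.8, -21.9, 159.6]
tcp_rot: [3.138, -0.815, 0.091]
contact_force: [0.1, -1.4, -5.0]
opening: 0.4
grasp_force: 41.7
```

Run:
```python
from hang import *
p,R,s=cur();print(s["clock"],p,s["tcp_rot"],s["contact_force"],s["qpos"])
off=np.array([22.66,1.77,13.52])
t=tcp_for(HK+[-40,0,30],off,5,5);print(t)
plan(p,R,t,Rt(47,5),4)
t2=tcp_for(HK+[-1,0,30],off,5,5)
plan(t,Rt(47,5),t2,Rt(47,5),4)
```

```text
10.1 [579.77782133 -21.88083522 159.57777595] [ 3.13756874 -0.81515941  0.09074021] [ 0.06933868 -1.37741071 -5.0374694 ] [-0.15038431  0.13798195  2.39888441  2.41810674  0.2595414  -1.03111845]
[611.16 -20.33 161.02]
4 dp [0.141 0.008 0.137] turn [0.004 0.012 0.006] mid [603. -21. 161.]
4 dp [0.166 0.021 0.178] turn [0. 0. 0.] mid [640. -20. 161.]
```

Call:
play_rows --rows '[{"dp": [0.14,0.01,0.14],"turn": [0,0.01,0.01],"fingers": 0.7},{"dp": [0.14,0.01,0.14],"turn": [0,0.01,0.01],"fingers": 0.7},{"dp": [0.14,0.01,0.14],"turn": [0,0.01,0.01],"fingers": 0.7},{"dp": [0.14,0.01,0.14],"turn": [0,0.01,0.01],"fingers": 0.7},{"dp": [0,0,0],"turn": [0,0,0],"fingers": 0.7}]'

```text
clock: 10.52
eef_pos: [614.8, -19.5, 162.3]
tcp_rot: [-3.138, -0.824, 0.08]
contact_force: [0.7, -0.4, -4.4]
opening: 0.401
grasp_force: 41.6
```

Run:
```python
from hang import *;from rig import r
p,R,s=cur();print(s["clock"],p,s["tcp_rot"],s["contact_force"],s["qpos"])
off=np.array([22.66,1.77,13.52])
t2=tcp_for(HK+[-1,0,30],off,5,5)
plan(p,R,t2,Rt(47,5),5)
f=r.grab_frame("wrist");g=r.grab_frame("scene")
eye=p-off+[0,0,137.5];print("eye est",eye)
# eye ring fit (inner top) by low saturation in wrist & scene
import cv2
from scipy.ndimage import map_coordinates
t=np.linspace(0,2*np.pi,80);a=np.radians(18+np.degrees(s["tcp_rot"][2])-5)
for nm,fr,pr in(("w",f,wproj),("s",g,proj)):
    h=cv2.GaussianBlur(cv2.cvtColor(fr["pixels"],cv2.COLOR_RGB2HSV)[:,:,1].astype(np.float32),(0,0),1)
    def sc(dx,dy,dz):
        l=19.5*np.cos(t);q=np.c_[eye[0]+dx-np.sin(a)*l,eye[1]+dy+np.cos(a)*l,eye[2]+dz-22.5+25*np.sin(t)]
        return np.mean(map_coordinates(h,np.array([pr(fr,k) for k in q])[:,::-1].T,order=1))
    b=min((sc(0,dy,dz),dy,dz) for dy in range(-8,9,2) for dz in range(-8,9,2));print(nm,sc(0,0,0),b)
```

```text
10.5167 [614.81717352 -19.48690685 162.34182427] [-3.13800339 -0.82382327  0.07997467] [ 0.72646161 -0.3916966  -4.40789584] [-0.12943189  0.18126037  2.33746551  2.44350809  0.24522087 -1.03110661]
5 dp [0.115 0.019 0.133] turn [ 0.003 -0.007 -0.009] mid [636. -20. 162.]
eye est [592.15717352 -21.25690685 286.32182427]
w 39.636772 (np.float32(39.636772), 0, 0)
s 85.94308 (np.float32(79.917404), 8, 8)
```

Call:
play_rows --rows '[{"dp": [0.11,0.02,0.13],"turn": [0,0,0],"fingers": 0.7},{"dp": [0.11,0.02,0.13],"turn": [0,0,0],"fingers": 0.7},{"dp": [0.11,0.02,0.13],"turn": [0,0,0],"fingers": 0.7},{"dp": [0.11,0.02,0.13],"turn": [0,0,0],"fingers": 0.7},{"dp": [0.11,0.02,0.13],"turn": [0,0,0],"fingers": 0.7}]'

```text
clock: 11.03
eef_pos: [647.7, -21.0, 160.1]
tcp_rot: [-3.139, -0.822, 0.08]
contact_force: [0.9, 0.3, -4.8]
opening: 0.396
grasp_force: 41.7
```

Call:
play_rows --rows '[{"dp": [0,0,0],"turn": [0,0,0],"fingers": 0.7}]'

```text
clock: 11.12
eef_pos: [648.6, -21.0, 160.5]
tcp_rot: [-3.138, -0.823, 0.08]
contact_force: [0.6, 0.5, -3.8]
opening: 0.397
grasp_force: 41.6
```

Run:
```python
from hang import *;from rig import r;import cv2
p,R,s=cur();print(s["clock"],p,s["tcp_rot"],s["contact_force"],s["qpos"])
off=np.array([22.66,1.77,13.52])
print("eye est",p-off+[0,0,137.5]); print("down in tool",R.T@[0,0,-1])
f=r.grab_frame("wrist");g=r.grab_frame("scene");pickle.dump((f,g),open("w6.pkl","wb"))
m=np.zeros((600,800,3),np.uint8)
m[:,400:]=cv2.resize(g["pixels"][192:312,241:321],None,fx=5,fy=5,interpolation=cv2.INTER_CUBIC)
m[:480,:400]=cv2.resize(f["pixels"][:240,220:420],None,fx=2,fy=2,interpolation=cv2.INTER_CUBIC)
cv2.imwrite("pics/m6.png",m[:,:,::-1])
```

```text
11.1167 [648.55267545 -21.01763715 160.53898963] [-3.13843645 -0.82329831  0.08025404] [ 0.63316818  0.46113009 -3.78546937] [-0.12161328  0.22948098  2.27316885  2.42063727  0.22945117 -1.00128951]
eye est [625.89267545 -22.78763715 284.51898963]
down in tool [-0.73339203  0.0021456   0.67980257]
```

View pics/m6.png

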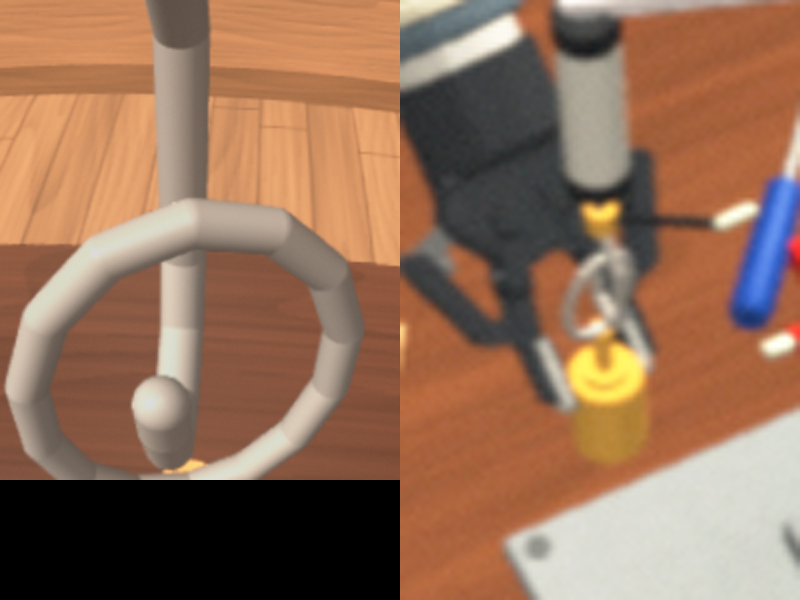

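The hook's tip is through the eye: tip at crop (160,405), with the ring around it and the shank behind. I'll lower gently.

Call:
play_rows --rows '[{"dp": [-0.16,0,0.19],"turn": [0,0,0],"fingers": 0.7},{"dp": [-0.18,0,0.17],"turn": [0,0,0],"fingers": 0.7},{"dp": [-0.18,0,0.17],"turn": [0,0,0],"fingers": 0.7},{"dp": [-0.12,0,0.11],"turn": [0,0,0],"fingers": 0.7},{"dp": [-0.12,0,0.11],"turn": [0,0,0],"fingers": 0.7}]'

```text
clock: 11.63
eef_pos: [647.8, -20.8, 117.0]
tcp_rot: [-3.138, -0.822, 0.08]
contact_force: [0.9, 1.1, -2.9]
opening: 0.401
grasp_force: 41.6
```

Call:
play_rows --rows '[{"dp": [-0.12,0,0.11],"turn": [0,0,0],"fingers": 0.7},{"dp": [-0.12,0,0.11],"turn": [0,0,0],"fingers": 0.7},{"dp": [0,0,0],"turn": [0,0,0],"fingers": 0.7}]'

```text
clock: 11.88
eef_pos: [647.5, -20.8, 103.4]
tcp_rot: [-3.138, -0.821, 0.08]
contact_force: [0.2, -0.2, -2.1]
opening: 0.402
grasp_force: 41.7
```

Run:
```python
from hang import *
p,R,s=cur();print(s["clock"],p,s["tcp_rot"],s["contact_force"],s["qpos"])
off=np.array([22.66,1.77,13.52])
print("eye est",p-off+[0,0,137.5])
```

```text
11.8833 [647.49655419 -20.77594022 103.36988484] [-3.13795393 -0.82096224  0.07950943] [ 0.23165991 -0.18089917 -2.10964099] [-0.12093819  0.36309155  2.3019226   2.70980426  0.36472061 -1.30196219]
eye est [624.83655419 -22.54594022 227.34988484]
```

Call:
play_rows --rows '[{"dp": [-0.12,0,0.11],"turn": [0,0,0],"fingers": 0.7},{"dp": [-0.12,0,0.11],"turn": [0,0,0],"fingers": 0.7},{"dp": [-0.09,0,0.08],"turn": [0,0,0],"fingers": 0.7},{"dp": [0,0,0],"turn": [0,0,0],"fingers": 0.7},{"dp": [0,0,0],"turn": [0,0,0],"fingers": 0.7}]'

```text
clock: 12.3
eef_pos: [647.8, -20.7, 86.2]
tcp_rot: [-3.138, -0.822, 0.08]
contact_force: [0.7, 1.0, -0.6]
opening: 0.401
grasp_force: 41.9
```

Call:
play_rows --rows '[{"dp": [0,0,0],"turn": [0,0,0],"fingers": 0.7}]'

```text
clock: 12.38
eef_pos: [648.0, -20.8, 86.7]
tcp_rot: [-3.138, -0.823, 0.08]
contact_force: [0.3, 0.0, -0.5]
opening: 0.402
grasp_force: 41.9
```

Call:
play_rows --rows '[{"dp": [0,0,0],"turn": [0,0,0],"fingers": 0.7}]'

```text
clock: 12.47
eef_pos: [648.1, -20.8, 86.9]
tcp_rot: [-3.139, -0.823, 0.08]
contact_force: [1.1, 0.4, -0.4]
opening: 0.401
grasp_force: 41.9
```

Run:
```python
from hang import *
p,R,s=cur();print(s["clock"],p,s["tcp_rot"],s["contact_force"],s["wrist_torque"])
```

```text
12.4667 [648.05326077 -20.77148561  86.93814093] [-3.138512   -0.82275507  0.08015551] [ 1.08155556  0.42960958 -0.42691648] [-0.01364743  0.3694216  -0.02264956]
```

Call:
play_rows --rows '[{"dp": [-0.04,0,0.03],"turn": [0,0,0],"fingers": 0.7},{"dp": [-0.04,0,0.03],"turn": [0,0,0],"fingers": 0.5},{"dp": [0,0,0],"turn": [0,0,0],"fingers": 0.4},{"dp": [0,0,0],"turn": [0,0,0],"fingers": 0.2},{"dp": [0,0,0],"turn": [0,0,0],"fingers": 0}]'

```text
clock: 12.88
eef_pos: [647.2, -20.7, 82.4]
tcp_rot: [-3.138, -0.822, 0.08]
contact_force: [-0.3, 0.2, -0.3]
opening: 0.86
grasp_force: 0.0
```

Call:
play_rows --rows '[{"dp": [0,0,0],"turn": [0,0,0],"fingers": 0},{"dp": [0,0,0],"turn": [0,0,0],"fingers": 0},{"dp": [0,0,0],"turn": [0,0,0],"fingers": 0}]'

```text
clock: 13.13
eef_pos: [647.3, -20.8, 82.6]
tcp_rot: [-3.138, -0.822, 0.08]
contact_force: [0.8, -0.9, -0.2]
opening: 0.998
grasp_force: 0.0
```

Call:
play_rows --rows '[{"dp": [0,0,-0.2],"turn": [0,0,0],"fingers": 0},{"dp": [0,0,-0.5],"turn": [0,0,0],"fingers": 0},{"dp": [0,0,-0.6],"turn": [0,0,0],"fingers": 0},{"dp": [0,0,-0.6],"turn": [0,0,0],"fingers": 0},{"dp": [0,0,-0.6],"turn": [0,0,0],"fingers": 0}]'

```text
clock: 13.55
eef_pos: [572.9, -27.1, 151.0]
tcp_rot: [-3.139, -0.821, 0.08]
contact_force: [0.9, 1.0, 0.2]
opening: 0.996
grasp_force: 0.0
```

Run:
```python
from hang import *;from rig import r;import cv2
p,R,s=cur();print(s["clock"],p,s["tcp_rot"],s["contact_force"],s["opening"],s["qpos"])
g=r.grab_frame("scene")
h=cv2.cvtColor(g["pixels"],cv2.COLOR_RGB2HSV).astype(int)
Y=(h[...,0]>=13)&(h[...,0]<32)&(h[...,1]>95)
a=np.linspace(0,2*np.pi,40)
def mask(x,y,b):
    m=np.zeros((480,640),np.uint8)
    q=np.array([proj(g,[x+18*np.cos(t),y+18*np.sin(t),z+b]) for z in(0,54) for t in a])
    cv2.fillConvexPoly(m,cv2.convexHull(np.round(q*16).astype(np.int32)),1,shift=4);return m>0
print(max((((M&Y).sum()-(M&~Y).sum())/M.sum(),y,b) for y in range(-36,-5,3) for b in range(0,130,3) for M in[mask(628,y,b)]))
R1=Rt(45,3);z=R1[:,2]
print(R1@[0,0,1])
```

```text
13.55 [572.86762248 -27.06225146 150.98711016] [-3.13879997 -0.8212343   0.08006937] [0.89541974 0.98441079 0.16543198] 0.9963149916353097 [-0.17071028  0.15545788  2.42066383  2.47236469  0.30171988 -1.09681712]
(np.float64(0.755223880597015), -21, 84)
[ 0.70613772  0.03700711 -0.70710678]
```

The weight is released and hanging. Next is the marker: plan a tool tilt of 60° at the stand's heading, out in front of the tab.

Run:
```python
from hang import *
p,R,s=cur()
R1=Rt(60,1.3);z=R1[:,2];T=np.array([623.9,87.9,215])+26*z;pre=T-85*z;print(T,pre)
A=np.array([545.,10,190]);plan(p,R,A,Rt(54,2),3)
plan(A,Rt(54,2),pre,R1,4)
plan(p,R,pre,R1,6);plan(p,R,pre,R1,8)
```

```text
[646.41086492  88.41084299 202.        ] [572.81765268  86.74077937 244.5       ]
3 dp [ 0.109 -0.323 -0.348] turn [-0.119  0.383  0.091] mid [554.  -2. 178.]
4 dp [ 0.388 -0.474 -0.033] turn [-0.024  0.25   0.016] mid [566.  68. 231.]
6 dp [ 0.325 -0.473 -0.204] turn [-0.078  0.358  0.054] mid [574.  49. 214.]
8 dp [ 0.244 -0.354 -0.153] turn [-0.058  0.269  0.04 ] mid [574.  44. 210.]
```

Call:
play_rows --rows '[{"dp": [0.24,-0.35,-0.15],"turn": [-0.06,0.27,0.04],"fingers": 0},{"dp": [0.24,-0.35,-0.15],"turn": [-0.06,0.27,0.04],"fingers": 0},{"dp": [0.24,-0.35,-0.15],"turn": [-0.06,0.27,0.04],"fingers": 0},{"dp": [0.24,-0.35,-0.15],"turn": [-0.06,0.27,0.04],"fingers": 0},{"dp": [0.24,-0.35,-0.15],"turn": [-0.06,0.27,0.04],"fingers": 0}]'

```text
clock: 14.02
eef_pos: [576.7, 43.5, 207.3]
tcp_rot: [3.139, -0.965, 0.046]
contact_force: [0.7, 0.3, -0.3]
opening: 1.001
grasp_force: 0.0
```

Call:
play_rows --rows '[{"dp": [0.24,-0.35,-0.15],"turn": [-0.06,0.27,0.04],"fingers": 0},{"dp": [0.24,-0.35,-0.15],"turn": [-0.06,0.27,0.04],"fingers": 0},{"dp": [0.24,-0.35,-0.15],"turn": [-0.06,0.27,0.04],"fingers": 0},{"dp": [0,0,0],"turn": [0,0,0],"fingers": 0.3}]'

```text
clock: 14.35
eef_pos: [575.9, 87.3, 241.8]
tcp_rot: [3.141, -1.051, 0.024]
contact_force: [0.4, 0.9, -0.5]
opening: 0.883
grasp_force: 0.0
```

Run:
```python
from hang import *;from rig import r;import cv2
p,R,s=cur();print(s["clock"],p,s["tcp_rot"],s["opening"],s["qpos"])
R1=Rt(60,1.3);z=R1[:,2];T=np.array([623.9,87.9,215])+26*z
for N in(3,5):plan(p,R,T-85*z,R1,N)
f=r.grab_frame("wrist");g=r.grab_frame("scene");tp=r.grab_frame("top");pickle.dump((f,g,tp),open("w7.pkl","wb"))
# red tab in wrist: compare mask centroid near expected tab end face
h=cv2.cvtColor(f["pixels"],cv2.COLOR_RGB2HSV).astype(int)
red=((h[...,0]<6)|(h[...,0]>172))&(h[...,1]>150)&(h[...,2]>90)
n,l,st,c=cv2.connectedComponentsWithStats(red.astype(np.uint8))
print([(st[i].tolist(),c[i].round().tolist()) for i in range(1,n) if st[i,4]>60])
for nm,q in(("tab end",[608.9,87.6,215]),("tab",[623.9,87.9,215]),("sleeve L top",[653,111,240]),("sleeve R top",[654,66,240]),("sleeve R bot",[654,66,190])):print(nm,wproj(f,q))
d=pickle.load(open("f0.pkl","rb"))
# white pointer tip / index in scene
for fr,nm in((d["scene"],"before"),(g,"now")):
    hh=cv2.cvtColor(fr["pixels"],cv2.COLOR_RGB2HSV).astype(int);W=(hh[...,2]>205)&(hh[...,1]<70)
    n,l,st,c=cv2.connectedComponentsWithStats(W[215:300,285:325].astype(np.uint8));print(nm,[(st[i].tolist(),(c[i]+[285,215]).round(1).tolist()) for i in range(1,n) if st[i,4]>5])
print("exp pointer",proj(g,[655,31.6+0,325]),proj(g,[655,32,277]),"index",proj(g,[657,52,215]))
```

```text
14.35 [575.92142018  87.27032793 241.771896  ] [ 3.14108219 -1.0505013   0.02393755] 0.8828148887995303 [ 0.30217501  0.03238403  2.47790464  3.70268957  0.46540851 -1.94144671]
3 dp [ 0.007  0.004 -0.034] turn [-0.002 -0.011  0.002] mid [574.  87. 244.]
5 dp [ 0.004  0.002 -0.02 ] turn [-0.001 -0.006  0.001] mid [574.  87. 243.]
[([281, 164, 78, 103, 4645], [316.0, 211.0]), ([213, 235, 51, 24, 507], [239.0, 247.0])]
tab end [315.44251382 265.2091257 ]
tab [315.47644219 247.50443192]
sleeve L top [281.56736364 188.91743438]
sleeve R top [349.5877149  188.96661023]
sleeve R bot [345.2898101  241.18617214]
before [([33, 0, 5, 13, 27], [320.0, 220.6]), ([19, 18, 8, 4, 19], [307.7, 234.5]), ([29, 44, 6, 4, 17], [316.2, 260.5]), ([0, 59, 39, 26, 640], [305.9, 289.4])]
now [([33, 0, 5, 13, 28], [320.0, 220.8]), ([20, 30, 7, 5, 19], [308.0, 247.3]), ([29, 44, 6, 4, 17], [316.2, 260.5]), ([4, 59, 35, 26, 594], [308.5, 288.8])]
exp pointer [306.88180005 233.47318565] [307.2644607 246.5621802] index [315.42386713 259.84179775]
```

The pointer has dropped 12.8 px, a dip of about 47 mm as predicted from the weighing. The tab is centred to within about 1 mm. Advance and grip.

Call:
play_rows --rows '[{"dp": [0,0,0.4],"turn": [0,0,0],"fingers": 0.3},{"dp": [0,0,0.5],"turn": [0,0,0],"fingers": 0.3},{"dp": [0,0,0.5],"turn": [0,0,0],"fingers": 0.3},{"dp": [0,0,0.4],"turn": [0,0,0],"fingers": 0.3},{"dp": [0,0,0.25],"turn": [0,0,0],"fingers": 0.4}]'

```text
clock: 14.92
eef_pos: [648.4, 85.6, 198.2]
tcp_rot: [3.14, -1.047, 0.023]
contact_force: [0.2, -1.3, 1.5]
opening: 0.602
grasp_force: 0.0
```

Call:
play_rows --rows '[{"dp": [0,0,0],"turn": [0,0,0],"fingers": 0.6},{"dp": [0,0,0],"turn": [0,0,0],"fingers": 0.75},{"dp": [0,0,0],"turn": [0,0,0],"fingers": 0.85},{"dp": [0,0,0],"turn": [0,0,0],"fingers": 0.95},{"dp": [0,0,0],"turn": [0,0,0],"fingers": 0.95}]' --force 40

```text
clock: 15.33
eef_pos: [646.1, 88.8, 199.5]
tcp_rot: [3.138, -1.046, 0.03]
contact_force: [1.0, 13.0, -2.5]
opening: 0.143
grasp_force: 40.2
```

Run:
```python
from hang import *;from rig import r;import cv2
p,R,s=cur();print(s["clock"],p,s["tcp_rot"],s["opening"],s["grasp_force"],s["contact_force"],s["qpos"]);print(R.T@[0,0,1])
```

```text
15.3333 [646.09737753  88.84914383 199.49302986] [ 3.13826732 -1.0464823   0.02992857] 0.14326141871211026 40.18060863018036 [ 0.96820917 12.97222034 -2.53988645] [ 0.24046813  0.24311445  2.37893553  3.50402324  0.54618972 -1.77748966]
[ 0.86566756  0.00166472 -0.50061653]
```

Call:
play_rows --rows '[{"dp": [0,-0.05,0],"turn": [0,0,0],"fingers": 0.95},{"dp": [0.11,0,-0.06],"turn": [0,0,0],"fingers": 0.95},{"dp": [0.11,0,-0.06],"turn": [0,0,0],"fingers": 0.95},{"dp": [0.11,0,-0.06],"turn": [0,0,0],"fingers": 0.95},{"dp": [0.11,0,-0.06],"turn": [0,0,0],"fingers": 0.95}]'

```text
clock: 15.75
eef_pos: [646.1, 89.2, 219.0]
tcp_rot: [3.14, -1.045, 0.025]
contact_force: [-5.0, 3.9, -4.3]
opening: 0.147
grasp_force: 41.0
```

Call:
play_rows --rows '[{"dp": [0.11,0,-0.06],"turn": [0,0,0],"fingers": 0.95},{"dp": [0.11,0,-0.06],"turn": [0,0,0],"fingers": 0.95},{"dp": [0.11,0,-0.06],"turn": [0,0,0],"fingers": 0.95},{"dp": [0.11,0,-0.06],"turn": [0,0,0],"fingers": 0.95},{"dp": [0,0,0],"turn": [0,0,0],"fingers": 0.95}]'

```text
clock: 16.17
eef_pos: [646.2, 89.2, 239.3]
tcp_rot: [3.141, -1.045, 0.024]
contact_force: [-11.8, 3.7, 1.0]
opening: 0.143
grasp_force: 41.9
```

Call:
play_rows --rows '[{"dp": [0,0,0],"turn": [0,0,0],"fingers": 0.95},{"dp": [0,0,0],"turn": [0,0,0],"fingers": 0.95},{"dp": [0,0,0],"turn": [0,0,0],"fingers": 0.95},{"dp": [0,0,0],"turn": [0,0,0],"fingers": 0.95},{"dp": [0,0,0],"turn": [0,0,0],"fingers": 0.95}]'

```text
clock: 16.58
eef_pos: [646.2, 89.2, 239.2]
tcp_rot: [3.14, -1.046, 0.025]
contact_force: [-13.2, 4.8, 2.2]
opening: 0.144
grasp_force: 42.1
```

Call:
play_rows --rows '[{"dp": [0,0,0],"turn": [0,0,0],"fingers": 0.95},{"dp": [0,0,0],"turn": [0,0,0],"fingers": 0.95},{"dp": [0,0,0],"turn": [0,0,0],"fingers": 0.95},{"dp": [0,0,0],"turn": [0,0,0],"fingers": 0.95},{"dp": [0,0,0],"turn": [0,0,0],"fingers": 0.95}]'

```text
clock: 17.0
eef_pos: [646.2, 89.2, 239.2]
tcp_rot: [3.14, -1.046, 0.025]
contact_force: [-13.2, 2.7, 2.5]
opening: 0.144
grasp_force: 42.1
```

Call:
play_rows --rows '[{"dp": [0,0,0],"turn": [0,0,0],"fingers": 0.95},{"dp": [0,0,0],"turn": [0,0,0],"fingers": 0.95},{"dp": [0,0,0],"turn": [0,0,0],"fingers": 0.95},{"dp": [0,0,0],"turn": [0,0,0],"fingers": 0.95},{"dp": [0,0,0],"turn": [0,0,0],"fingers": 0.95}]'

```text
clock: 17.42
eef_pos: [646.2, 89.2, 239.2]
tcp_rot: [3.14, -1.046, 0.025]
contact_force: [-13.2, 4.0, 3.1]
opening: 0.145
grasp_force: 42.1
```

Call:
play_rows --rows '[{"dp": [0,0,0],"turn": [0,0,0],"fingers": 0.95},{"dp": [0,0,0],"turn": [0,0,0],"fingers": 0.95},{"dp": [0,0,0],"turn": [0,0,0],"fingers": 0.95},{"dp": [0,0,0],"turn": [0,0,0],"fingers": 0.95},{"dp": [0,0,0],"turn": [0,0,0],"fingers": 0.95}]'

```text
clock: 17.83
eef_pos: [646.2, 89.2, 239.2]
tcp_rot: [3.14, -1.046, 0.025]
contact_force: [-13.9, 3.6, 2.0]
opening: 0.146
grasp_force: 42.1
```

```bash
cat > wh.py <<'E'
from hang import *;from rig import r;import cv2
def white(fr):
    hh=cv2.cvtColor(fr["pixels"],cv2.COLOR_RGB2HSV).astype(int);W=(hh[...,2]>190)&(hh[...,1]<80)
    n,l,st,c=cv2.connectedComponentsWithStats(W[215:300,285:330].astype(np.uint8));w=fr["pixels"].astype(float)[215:300,285:330].min(2)
    o=[]
    for i in range(1,n):
        if 8<st[i,4]<60:
            ys,xs=np.nonzero(cv2.dilate((l==i).astype(np.uint8),np.ones((3,3))));k=np.clip(w[ys,xs]-110,0,None);o.append((st[i].tolist(),round((xs*k).sum()/k.sum()+285,2),round((ys*k).sum()/k.sum()+215,2)))
    return o
E
python3 - <<'E'
from wh import *
p,R,s=cur();print(s["clock"],p,s["tcp_rot"],s["opening"],s["contact_force"],s["qpos"])
d=pickle.load(open("f0.pkl","rb"));print("0",white(d["scene"]))
for _ in range(6):
    g=r.grab_frame("scene");print(white(g))
pickle.dump(g,open("s8.pkl","wb"))
E
```

```text
17.8333 [646.2197017   89.16739598 239.17478833] [ 3.14002018 -1.04583924  0.02475423] 0.14571183256595382 [-13.93396839   3.57505283   1.99712425] [ 0.24424286  0.14125749  2.35179526  3.61575698  0.42904962 -1.89607498]
0 [([33, 0, 5, 13, 33], np.float64(319.99), np.float64(221.06)), ([19, 18, 9, 5, 24], np.float64(307.86), np.float64(234.44)), ([29, 44, 6, 4, 19], np.float64(316.3), np.float64(260.35))]
[([36, 3, 6, 10, 16], np.float64(323.52), np.float64(222.77)), ([28, 5, 7, 13, 32], np.float64(316.09), np.float64(226.02)), ([19, 30, 9, 6, 25], np.float64(308.21), np.float64(247.26)), ([28, 34, 7, 4, 23], np.float64(315.89), np.float64(250.28))]
[([36, 2, 6, 11, 17], np.float64(323.49), np.float64(222.67)), ([28, 5, 7, 13, 32], np.float64(316.09), np.float64(226.02)), ([19, 30, 9, 5, 24], np.float64(308.21), np.float64(247.26)), ([28, 34, 7, 4, 23], np.float64(315.88), np.float64(250.29))]
[([36, 2, 6, 11, 17], np.float64(323.48), np.float64(222.64)), ([28, 5, 7, 13, 31], np.float64(316.1), np.float64(226.03)), ([19, 30, 9, 5, 24], np.float64(308.23), np.float64(247.25)), ([28, 34, 7, 4, 23], np.float64(315.88), np.float64(250.29))]
[([36, 3, 6, 10, 16], np.float64(323.52), np.float64(222.76)), ([28, 5, 7, 13, 30], np.float64(316.09), np.float64(226.01)), ([19, 30, 9, 5, 24], np.float64(308.21), np.float64(247.26)), ([28, 34, 7, 4, 23], np.float64(315.89), np.float64(250.29))]
[([36, 2, 6, 11, 17], np.float64(323.48), np.float64(222.67)), ([28, 5, 7, 13, 32], np.float64(316.09), np.float64(226.03)), ([19, 30, 9, 5, 24], np.float64(308.22), np.float64(247.25)), ([28, 34, 7, 4, 23], np.float64(315.9), np.float64(250.28))]
[([36, 3, 6, 10, 16], np.float64(323.53), np.float64(222.8)), ([28, 5, 7, 13, 32], np.float64(316.09), np.float64(226.0)), ([19, 30, 9, 5, 24], np.float64(308.21), np.float64(247.26)), ([28, 34, 7, 4, 23], np.float64(315.89), np.float64(250.28))]
```

The pointer is steady at 247.26 px, so the weight is at rest. Now work out the remaining rise from the pixel shifts.

Run:
```python
from wh import *
from scipy.optimize import brentq
d=pickle.load(open("f0.pkl","rb"));S=d["scene"]
P=lambda z:proj(S,[655.3,31.6,z])[1];I=lambda z:proj(S,[657.,52,z])[1]
dip=brentq(lambda h:P(325-h)-P(325)-(247.26-234.44),0,90)
m=brentq(lambda h:I(215+h)-I(215)-(250.28-260.35),0,120)
print("abs px",P(325),I(215),"dip",dip,"marker",m,"target",110-dip,"rise",110-dip-m)
# absolute heights with common pixel bias
b=((234.44-P(325))+(260.35-I(215)))/2;print("bias each",234.44-P(325),260.35-I(215))
print("goal index px",I(325-dip)-I(215)+260.35)
```

```text
abs px 233.5677747010882 259.84179774849105 dip 46.74934665002636 marker 39.89212416277833 target 63.25065334997364 rise 23.35852918719531
bias each 0.8722252989117862 0.5082022515089761
goal index px 244.1436821605986
```

Call:
play_rows --rows '[{"dp": [0.1,0,-0.06],"turn": [0,0,0],"fingers": 0.95},{"dp": [0.1,0,-0.06],"turn": [0,0,0],"fingers": 0.95},{"dp": [0.1,0,-0.06],"turn": [0,0,0],"fingers": 0.95},{"dp": [0.1,0,-0.06],"turn": [0,0,0],"fingers": 0.95},{"dp": [0.1,0,-0.06],"turn": [0,0,0],"fingers": 0.95}]'

```text
clock: 18.55
eef_pos: [646.1, 89.2, 262.3]
tcp_rot: [3.141, -1.045, 0.024]
contact_force: [-5.0, 3.2, -3.9]
opening: 0.145
grasp_force: 40.9
```

Call:
play_rows --rows '[{"dp": [0,0,0],"turn": [0,0,0],"fingers": 0.95},{"dp": [0,0,0],"turn": [0,0,0],"fingers": 0.95},{"dp": [0,0,0],"turn": [0,0,0],"fingers": 0.95},{"dp": [0,0,0],"turn": [0,0,0],"fingers": 0.95},{"dp": [0,0,0],"turn": [0,0,0],"fingers": 0.95}]'

```text
clock: 18.97
eef_pos: [646.2, 89.2, 263.0]
tcp_rot: [3.141, -1.047, 0.024]
contact_force: [-11.5, 3.2, 2.7]
opening: 0.146
grasp_force: 42.0
```

Run:
```python
from wh import *
p,R,s=cur();print(s["clock"],p,s["tcp_rot"],s["opening"],s["contact_force"])
print(white(r.grab_frame("scene")))
```

```text
18.9667 [646.22894738  89.23404292 262.95897121] [ 3.14066303 -1.04689491  0.0240787 ] 0.1456499910053437 [-11.45181992   3.18308463   2.67364499]
[([28, 0, 8, 11, 27], np.float64(316.37), np.float64(220.58)), ([38, 0, 4, 7, 14], np.float64(324.8), np.float64(218.47)), ([19, 27, 16, 8, 48], np.float64(312.28), np.float64(245.58))]
```

Call:
play_rows --rows '[{"dp": [0,0,0],"turn": [0,0,0],"fingers": 0.8},{"dp": [0,0,0],"turn": [0,0,0],"fingers": 0.7},{"dp": [0,0,0],"turn": [0,0,0],"fingers": 0.6},{"dp": [0,0,0],"turn": [0,0,0],"fingers": 0.55},{"dp": [0,0,-0.1],"turn": [0,0,0],"fingers": 0.55}]'

```text
clock: 19.43
eef_pos: [644.7, 88.8, 265.4]
tcp_rot: [3.14, -1.049, 0.023]
contact_force: [0.3, 0.1, 0.9]
opening: 0.449
grasp_force: 0.0
```

Call:
play_rows --rows '[{"dp": [0,0,-0.4],"turn": [0,0,0],"fingers": 0.55},{"dp": [0,0,-0.6],"turn": [0,0,0],"fingers": 0.55},{"dp": [0,0,-0.6],"turn": [0,0,0],"fingers": 0.55},{"dp": [0,0,-0.6],"turn": [0,0,0],"fingers": 0.55},{"dp": [0,0,-0.6],"turn": [0,0,0],"fingers": 0.55}]'

```text
clock: 19.85
eef_pos: [549.0, 86.7, 319.8]
tcp_rot: [3.14, -1.048, 0.023]
contact_force: [0.2, -0.8, 0.7]
opening: 0.448
grasp_force: 0.0
```

Call:
play_rows --rows '[{"dp": [0,0,-0.4],"turn": [0,0,0],"fingers": 0.55},{"dp": [0,0,0],"turn": [0,0,0],"fingers": 0.55},{"dp": [0,0,0],"turn": [0,0,0],"fingers": 0.55},{"dp": [0,0,0],"turn": [0,0,0],"fingers": 0.55},{"dp": [0,0,0],"turn": [0,0,0],"fingers": 0.55}]'

```text
clock: 20.27
eef_pos: [538.6, 85.0, 323.3]
tcp_rot: [-3.138, -1.053, 0.02]
contact_force: [0.2, -0.2, 0.8]
opening: 0.446
grasp_force: 0.0
```

Run:
```python
from wh import *
p,R,s=cur();print(s["clock"],p,s["contact_force"])
for _ in range(2):
    g=r.grab_frame("scene");print(white(g))
w=g["pixels"].astype(float).min(2)
for lo,hi,n in((302,311,"pointer"),(313,321,"index")):
    k=np.clip(w[238:254,lo:hi]-110,0,None);xs=np.arange(lo,hi);ys=np.arange(238,254);print(n,(k.sum(0)*xs).sum()/k.sum(),(k.sum(1)*ys).sum()/k.sum())
f=r.grab_frame("wrist");pickle.dump((f,g),open("w9.pkl","wb"))
print("wrist exp ptr tip",wproj(f,[655,40.6,278]),"index tip",wproj(f,[657,45,278]))
w=f["pixels"].astype(float).min(2);u=wproj(f,[656,43,278]).astype(int);print(np.round(w[u[1]-14:u[1]+15:1,u[0]-24:u[0]+26:3]).astype(int))
```

```text
20.2667 [538.62099902  84.9553273  323.31680062] [ 0.17540686 -0.24172916  0.78877305]
[([34, 0, 4, 8, 19], np.float64(320.72), np.float64(218.46)), ([20, 27, 15, 8, 43], np.float64(312.36), np.float64(245.53))]
[([34, 0, 5, 8, 19], np.float64(320.72), np.float64(218.47)), ([19, 27, 16, 8, 45], np.float64(312.37), np.float64(245.52))]
pointer 307.7320299022427 247.35997699827487
index 316.06219886114764 244.00744634253175
wrist exp ptr tip [372.02058285 202.35960093] index tip [366.51834752 200.66532459]
[[ 87  87  93 106 105 103 106 104 104  97  92  99 101 102 100  97  96]
 [ 70  70  89 106 106 103 107 106 104  98  91  98  99 102  99  99  95]
 [ 65  65  88 107 107 104 105 107 105  99  90  98  99 102 100  98  95]
 [ 65  64 103 129 125 119 121 112 104 101  90  98  99 102  99  99  94]
 [ 63  64 151 201 197 195 197 148 104 102  89  98  99 103  99  99  95]
 [ 61  61 156 209 207 208 211 159 104 103  87  98  99 102  99  99  95]
 [ 56  57 155 209 209 208 211 175 103 104  88  98 100 102 100 101  97]
 [ 55  56 161 207 206 206 210 191 102 103  87  97  99 103 101 102  97]
 [ 55  59 164 186 190 
[... 769 characters left out ...]
 86 100 100 103 102 104 103 105  96  94  99  98 101  97 100]
 [ 99  95  86 100 102 103 102 104 103 105  97  95  98  98  99  97 101]
 [ 99  95  86 100 101 103 101 104 103 105  98  93  99  99  99  95 101]
 [ 99  96  85 100 101 103 101 103 103 104  99  93  98  99  99  95 101]
 [ 99  97  87  99 100 103  99 103 102 104 100  92  97  99  99  95 100]
 [ 99  94  85  99 100 103  99 103 103 104 100  89  97 100  98  94 100]
 [ 98  96  86 100  99 103  97 102 102 104 102  89  97  99  98  95 100]
 [ 95  94  84  97  98 102  97 103 103 103 101  89  97  99  99  94  99]
 [ 83  82  74  84  96 101  94 100 101 101 100  85  95  97  96  93  97]
 [ 67  67  63  68  75  78  75  79  78  80  85  74  81  83  83  81  87]]
```

The scene check puts the index at its goal height (244.0 against 244.1 px). The wrist view agrees within about 2 mm, inside the 5 mm tolerance. The arm is clear and the weight is still, so I'm handing in.

Run:
```python
from rig import r
print(r.sign_off())
```

```text
the job is handed in; nothing more can be done
None
```

The brass weight is hanging still on the gauge hook and the marker's index is set level with the pointer, within about 2 mm by my camera checks; I handed the job in at about 20 s, with the arm clear and the screwdriver, cassette case and tape head never approached, though the hand-in returned no verdict.

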